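# Load the annealing jig with printed plates

### The arm

A 6-joint arm with a two-finger parallel gripper is mounted at the origin on the work surface. World frame = base frame: x ahead of the robot, y to its left, z up, the work surface at z = 0. Lengths are in mm, angles in rad, forces in N, time in s.
With the tool pointing down it reaches from about 350 to 975 mm from the base axis. Payload 7.1 kg.
Tool frame: the origin (TCP) lies at the very end of the fingers, on their centre line; the grasp point (between the pads) lies 19 mm behind it; z points along the fingers, y is the line along which they close (so a half turn about z gives the same grasp; the last joint's range is limited). The gripper opens to 88 mm and grips with 3 to 60 N. Pads are 20 mm wide; open, the fingers measure 115 mm over their backs; the gripper's body (75 mm by 178 mm) begins 61 mm behind the grasp point.
Start: joints at [1.145, 0.423, 1.63, -0, 1.089, -0.019], TCP at [247.263, 573.991, 222.675] pointing down, gripper open.
Joint ranges: [-3, 3], [-0.9, 2.11], [0.09, 2.58], [-1.31, 4.45], [0.11, 2.69], [-2.54, 2.54]. Speed limits (rad/s): [2.39, 2.39, 3.01, 3.14, 3.14, 3.14].

### API

Orientations are given as a rotation vector (axis times angle).
In Python, from workcell import sensors, imaging, close_job gives the robot as it stands. The module is installed in compiled form; this text tells all that it offers.
- The arm moves only by the tool servo_tool, never from a script. Its argument "steps" is a list of rows, each a list of 3 entries, a list of its own where there are three numbers: the shift along the world's x, y, z in m, then the turn, a rotation vector about the world's x, y, z in degrees, then the opening, from -1 (shut) to 1 (fully open). A call has exactly 8 rows; each row shifts and turns the commanded pose from where the row before left it; what a row does not reach is not made up. A row lasts 1/12 s, in which the tool goes at most 41.7 mm and 7.16 degrees, less where a joint would pass 70% of its speed; a pose out of reach is approached as far as the arm can. A call is refused whole if a number of a shift passes 0.0417 or a number of a turn 7.16, either way. A call with a gripper value outside its range is refused whole. The fingers move at their own pace and stop on an object; the grip force is fixed at half the most. Time passes only in rows, so rows that do not move let the fingers close, or fill a call up. It gives the time, the measured TCP pose, the force, the opening and the grip force at its end, in the units of the state.
- sensors.get_obs(): the state, without advancing time (a new reading comes with each control period).
- imaging.get_image(name): name is "scene" or "side" or "wrist"; returns a dict with "color" (400x640x3 uint8, blue, green, red), "range_z" (400x640 float32, mm along the optical axis (not along the pixel's ray), 0 where there is no reading), "vertical_fov" (degrees; the focal length in pixels is half the picture's height over the tangent of half this angle, whatever the lens; pixels are square), "cx", "cy" (the principal point, pixels), "rvec" (rotation vector, rad) and "tvec" (3), from world to camera coordinates, as OpenCV has them; the wrist camera has in their place "tool_from_camera" (4x4, takes a point from camera to tool coordinates, whose origin is the TCP and whose axes are the flange's). Camera axes: x right, y down, z forward; pixel columns grow to the right and rows downward; lengths in mm; the calibration is good to about 2 mm. The wrist camera is an equidistant fisheye: a pixel r from the principal point sees the ray r / f radians off the axis. A picture is of the moment at which its call begins: read the wrist's pose just before it.
- close_job(): hands the job in; it is judged then, once.
The state is a dict: "t": time; "qpos": joint angles; "qvel": joint speeds; "joint_torque": joint torques, N m; "ee_pos": TCP position; "orientation": TCP orientation; "ft_force": force on the tool from outside, world axes, zero at the start; "moment": the same for the moment, N m; "width": finger opening in mm; "grasp_force": force on a finger pad.
Only numpy, scipy, OpenCV 4.12 (cv2) and the standard library are available. Lean on these libraries where they do the work, as an engineer would, in place of code of your own. Each camera call takes 0.05 s, during which the arm holds its last target. There are 200 camera calls.

### The job

Take the cover off the annealing jig and stand it on the rubber mat, then stack every grey printed plate that is out flat on the jig with its hole over the socket, and lay the steel disc on top. Once the whole pack is in place, put the pin down through it into the socket, fully home, and stand the cover back over the jig, fully down on its foot plate. Leave the other things on the bench where they are.

Things in the scene. Friction and masses are not known exactly. Their poses are not given: they have to be found in the camera images.
- jig_socket (a point): jig, fixed: dark steel foot plate 150 x 170 mm, 6 thick, carrying an aluminium slab 112 (x) by 132 (y) by 30 mm with a round upright socket in its middle, 20 mm across, 30 deep (down to the foot plate). The point is the centre of the socket's mouth, 36 mm above the bench; z up, x and y along the slab's sides. At the start the cover stands over it.
- cover_grip (a point): cover: loose grey metal hood, open below, outside 128 (x) by 148 (y) by 140 mm tall, walls 4: 4 mm of play each way round the slab, long side along long side. On top a black bar grip 18 (x) by 80 (y) by 26 mm tall, 12 mm of air under it. The point is the grip's centre, 165 mm above the lower edge; fully home on the foot plate it is 135 mm above the socket's mouth. 0.35 kg.
- mat_centre (a point): black rubber mat, fixed on the bench, 190 by 190 mm, 3 mm thick: the place for the cover while the jig is open. The point is the centre of its top.
- plate1_centre (a point): a grey printed plate, 76 (x) by 46 (y) by 12 mm (z), 40 g, with a round 22 mm hole through its middle; it lies flat at the start. The point is its centre, in the middle of the hole. Two to four such plates, all alike, are out; an absent one is None.
- plate2_centre (a point): a grey printed plate, 76 (x) by 46 (y) by 12 mm (z), 40 g, with a round 22 mm hole through its middle; it lies flat at the start. The point is its centre, in the middle of the hole. Two to four such plates, all alike, are out; an absent one is None.
- plate3_centre (a point): a grey printed plate, 76 (x) by 46 (y) by 12 mm (z), 40 g, with a round 22 mm hole through its middle; it lies flat at the start. The point is its centre, in the middle of the hole. Two to four such plates, all alike, are out; an absent one is None.
- plate4_centre (a point): a grey printed plate, 76 (x) by 46 (y) by 12 mm (z), 40 g, with a round 22 mm hole through its middle; it lies flat at the start. The point is its centre, in the middle of the hole. Two to four such plates, all alike, are out; an absent one is None.
- disc_centre (a point): the steel pressing disc, 60 mm across, 14 mm thick, with a 22 mm hole through its middle, lying flat; 0.22 kg. The point is its centre, in the middle of the hole.
- pin_head (a point): pin: steel shaft 18 mm across, 100 long, its last 8 mm tapered to 8 mm, below a square black head 28 x 28 x 30 mm tall (it passes no hole); 0.2 kg. The point is the head's centre, 115 mm above the tip; z up along the pin, x and y along the head's sides. Fully home in the jig it is 85 mm above the socket's mouth; over four plates and the disc (62 mm) 8 mm of shaft then shows.
- pin_shaft (a point): the middle of the pin's shaft, 50 mm above its tip; z up along the pin. The pin starts upright in a fixed orange stand 64 by 64 by 50 mm tall, whose 21 mm hole holds its lower 44 mm.
- nut: a plain printed ring nut, 38 mm across, 18 mm tall, lying among the plates' places; not one of the plates; origin under its centre. Bystander.
- glue: a glue stick standing upright, 28 mm across, 90 mm tall; origin under its centre. Bystander.
- bolt: a printed model bolt standing on its 52 mm head, 104 mm tall; origin under its centre. Bystander.
- turtle: a printed toy turtle, 75 mm long, 38 mm tall; origin under its middle. Bystander.
- scraper: a scraper with a printed handle, 200 mm long, lying flat; origin under its middle. Bystander.
- bracket: a printed right-angle bracket, 90 by 90 mm, 86 mm tall; origin under its middle. Bystander.
- carton: a small closed cardboard box, 70 by 130 by 60 mm; origin under its middle. Bystander.
There are look-alikes about, which are no part of the job. Of the things that look like the part that bears cover_grip, the smaller one is meant. Leave any yellow look-alike of the part that bears pin_head alone.

How it is judged (in metres and radians):
On the way, in this order (a step that is already met when the one before it is completed fails the run):
1. the cover stands on the mat (horizontal distance between cover_grip and mat_centre below 0.07 m and height (world z) of cover_grip below 0.176 m and angle between cover_grip's own z axis and vertical below 0.06 rad), for 0.2 s.
2. all plates lie on the jig, holes over the socket, the disc on top (horizontal distance between each of plate1_centre, plate2_centre, plate3_centre, plate4_centre, disc_centre and jig_socket below 0.01 m and z of plate1_centre in the frame of jig_socket between 0.003 and 0.062 m and angle between the z axis of each of plate1_centre, plate2_centre, plate3_centre, plate4_centre, disc_centre and the z axis of jig_socket, either way round below 0.08 rad and z of plate2_centre in the frame of jig_socket between 0.003 and 0.062 m and z of plate3_centre in the frame of jig_socket between 0.003 and 0.062 m and z of plate4_centre in the frame of jig_socket between 0.003 and 0.062 m and z of disc_centre in the frame of jig_socket between 0.003 and 0.062 m and z of disc_centre in the frame of plate1_centre above 0.008 m and z of disc_centre in the frame of plate2_centre above 0.008 m and z of disc_centre in the frame of plate3_centre above 0.008 m and z of disc_centre in the frame of plate4_centre above 0.008 m and horizontal distance between pin_shaft and jig_socket above 0.03 m), for 0.2 s.
3. the pin is fully home through the pack (horizontal distance between each of plate1_centre, plate2_centre, plate3_centre, plate4_centre, disc_centre and jig_socket below 0.009 m and z of plate1_centre in the frame of jig_socket between 0.003 and 0.062 m and angle between the z axis of each of plate1_centre, plate2_centre, plate3_centre, plate4_centre, disc_centre and the z axis of jig_socket, either way round below 0.08 rad and z of plate2_centre in the frame of jig_socket between 0.003 and 0.062 m and z of plate3_centre in the frame of jig_socket between 0.003 and 0.062 m and z of plate4_centre in the frame of jig_socket between 0.003 and 0.062 m and z of disc_centre in the frame of jig_socket between 0.003 and 0.062 m and z of disc_centre in the frame of plate1_centre above 0.008 m and z of disc_centre in the frame of plate2_centre above 0.008 m and z of disc_centre in the frame of plate3_centre above 0.008 m and z of disc_centre in the frame of plate4_centre above 0.008 m and horizontal distance between pin_shaft and jig_socket below 0.006 m and z of pin_shaft in the frame of jig_socket below 0.023 m and angle between pin_shaft's own z axis and vertical below 0.12 rad), for 0.2 s.
4. the cover is back over the jig, fully down (all of step 3 and z of cover_grip in the frame of jig_socket below 0.138 m and horizontal distance between cover_grip and jig_socket below 0.008 m and angle between cover_grip's own z axis and vertical below 0.04 rad), for 0.2 s.
At the end, for the whole second after the job is handed in: Every plate that is out and the disc lie flat on the jig with their holes within 9 mm of the socket's axis, the disc uppermost, the pin through them, upright within 7 degrees, and within 3 mm of the socket's bottom, the cover within 3 mm of fully down and 8 mm of the jig's middle (all of step 4); the robot touches nothing.
It fails at once if a bystander (nut, glue stick, bolt, turtle, scraper, bracket or carton) is pushed more than 5 cm away (distance of any of nut, glue, bolt, turtle, scraper, bracket, carton from where it was at the start of the episode above 0.05 m).
Of plate1, plate2, plate3, plate4 only 2 to 4 are there at a start; the rules pass over those that are not, and their reading is None.
At some moment in a run one of cover may be knocked a few centimetres aside while the robot is not near it.
It also fails if it takes over 210 s, if anything falls off the work surface, if the arm or the gripper's body presses on something with over 40 N, if the wrist force passes 120 N, or if a joint passes its speed limit or range.

## Working session

There is one attempt and no reset: what is moved stays moved. The work goes in short steps, Python scripts to look and compute and a tool call to move; the robot and the scene stay as the last step left them, time stands still between calls to the robot, and variables do not carry over. Pictures are saved under pics/ and viewed, at most 14 in all, crops included, and the job is handed in when it is done.

Besides the shell and the picture viewer there is one more tool, called after "Request:" as name([rows], argument=value, ...), one row to a line, values as JSON. servo_tool: Moves the arm, as the interface text tells. Its arguments: {"type":"object","properties":{"steps":{"type":"array"}},"required":["steps"]}

```bash
mkdir -p pics; cat > h.py <<'E'
import numpy as np, cv2
from workcell import sensors, imaging
def grab(n):
    o=sensors.get_obs(); d=imaging.get_image(n); d['obs']=o; return d
def world(d):
    """world xyz map for fixed cams or wrist"""
    h,w=d['range_z'].shape; f=h/2/np.tan(np.radians(d['vertical_fov'])/2)
    v,u=np.mgrid[:h,:w].astype(float); x=(u-d['cx'])/f; y=(v-d['cy'])/f
    z=d['range_z'].astype(float)
    if 'rvec' in d:
        P=np.stack([x*z,y*z,z],-1); R=cv2.Rodrigues(np.array(d['rvec'],float))[0]
        W=(P-np.array(d['tvec']).ravel())@R
    else:
        r=np.hypot(x,y); s=np.where(r>1e-9,np.tan(np.minimum(r,1.5))/np.maximum(r,1e-9),1)
        P=np.stack([x*s*z,y*s*z,z],-1); T=np.array(d['tool_from_camera'])
        P=P@T[:3,:3].T+T[:3,3]; R=cv2.Rodrigues(np.array(d['obs']['orientation'],float))[0]
        W=P@R.T+np.array(d['obs']['ee_pos'])
    W[z<=0]=np.nan
    return W
E
python3 - <<'E'
from h import *
o=sensors.get_obs(); print({k:np.round(v,3) for k,v in o.items()})
for n in ['scene','side','wrist']:
    d=grab(n); cv2.imwrite(f'pics/{n}0.png',d['color']); np.savez(f'{n}0.npz',W=world(d),c=d['color'])
    print(n,d['vertical_fov'],d.get('tool_from_camera'))
E
```

```text
{'t': np.float64(0.0), 'qpos': array([ 1.145,  0.424,  1.631,  0.   ,  1.089, -0.019]), 'qvel': array([-0.   ,  0.   , -0.001, -0.001,  0.   , -0.001]), 'joint_torque': array([-3.0000e-03, -5.4464e+01, -2.7365e+01,  6.4000e-02,  2.3000e-02,
       -0.0000e+00]), 'ee_pos': array([247.067, 573.499, 221.914]), 'orientation': array([-6.350e-01, -3.076e+00,  2.000e-03]), 'ft_force': array([-0.339, -0.431,  0.039]), 'moment': array([ 0.04 ,  0.035, -0.002]), 'grasp_force': np.float64(0.0), 'width': np.float64(88.105)}
scene 54.24941228553459 None
side 50.33804401285885 None
wrist 65.70646984690485 [[ 8.36096437e-04 -9.61868827e-01 -2.73509892e-01  7.52468954e+01]
 [ 9.99999537e-01  9.34690781e-04 -2.30170377e-04 -1.65975460e-01]
 [ 4.77040884e-04 -2.73509572e-01  9.61869163e-01 -1.62377641e+02]
 [ 0.00000000e+00  0.00000000e+00  0.00000000e+00  1.00000000e+00]]
```

View pics/scene0.png

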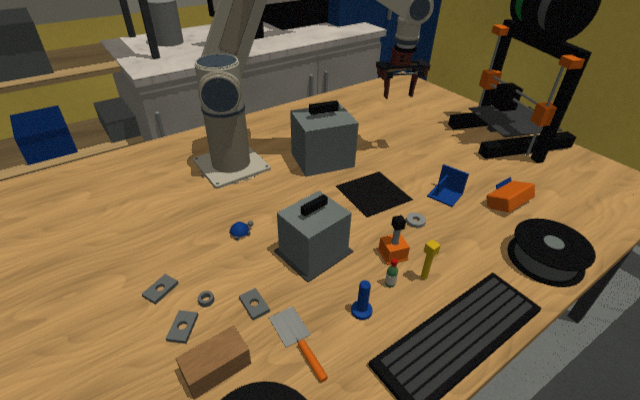

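View pics/side0.png

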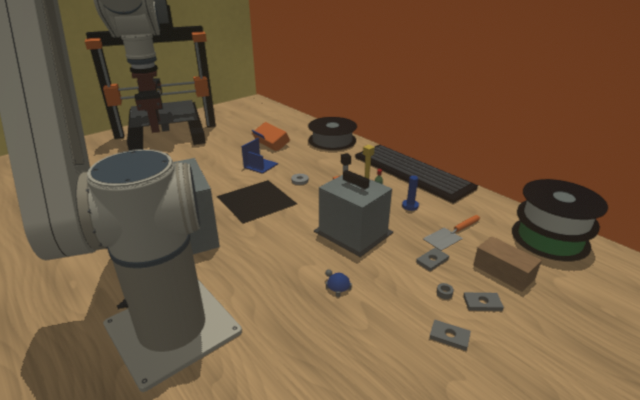

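The scene view shows three plates at px (160,289), (182,327) and (255,303), with the nut at (206,298). The disc is at (416,219), the pin at (397,225), the mat at (374,193) and the cover over the jig at (315,235). The larger hood is at (322,137) and the yellow pin at (429,260). Next I'll measure these.

```bash
python3 - <<'E'
from h import *
rois={'scene':dict(p1=((138,268,182,306),8,16),p2=((163,306,200,346),8,16),p3=((236,285,273,322),8,16),disc=((402,208,430,230),10,18),
 covtop=((275,190,355,245),130,155),grip=((298,190,330,218),160,180),foot=((265,225,360,280),2,9),pinhead=((385,205,410,235),80,140),stand=((375,230,412,265),44,56),mat=((330,170,415,216),-3,8),nut=((195,288,218,308),10,30),yel=((415,235,445,285),60,200),turt=((225,215,255,240),5,60),glue=((380,255,402,290),50,120),bolt=((348,275,375,322),50,120),big=((285,98,360,140),120,300)),
'side':dict(p1=((425,318,475,352),8,16),p2=((460,287,506,314),8,16),p3=((412,246,452,272),8,16),disc=((288,172,312,188),10,18),covtop=((315,170,395,225),130,155),grip=((338,165,374,190),160,180),foot=((310,210,395,252),2,9),nut=((435,282,456,300),10,30))}
for n,R in rois.items():
    z=np.load(n+'0.npz');W=z['W']
    for k,((a,b,c,d),lo,hi) in R.items():
        P=W[b:d,a:c].reshape(-1,3); C=z['c'][b:d,a:c].reshape(-1,3)
        m=(P[:,2]>lo)&(P[:,2]<hi)
        if k=='mat': m&=C.max(1)<60
        P=P[m]
        if len(P)<5: print(n,k,len(P));continue
        r=cv2.minAreaRect(P[:,:2].astype(np.float32))
        print(n,k,len(P),'rect',np.round(r[0],1),np.round(r[1],1),round(r[2],1),'z',np.round(np.percentile(P[:,2],[5,50,95]),1),'mean',np.round(P.mean(0)[:2],1))
E
```

```text
scene p1 449 rect [ 425.5 -399.9] [49.9 78.4] 23.8 z [ 9.9 13.5 15.5] mean [ 428.5 -401. ]
scene p2 548 rect [ 564.1 -392.9] [47.5 77.8] 46.8 z [10.2 13.6 15.5] mean [ 566.2 -393.9]
scene p3 463 rect [ 601.1 -226.3] [47.2 79.4] 88.3 z [10.3 13.7 15.5] mean [ 603.4 -227.1]
scene disc 187 rect [609.4 332.8] [57.5 57.7] 85.4 z [11.3 15.1 17.4] mean [610.7 330. ]
scene covtop 1854 rect [535.2  -3.5] [131.7 151.1] 6.3 z [134.2 147.5 149.8] mean [550.1 -14.8]
scene grip 143 rect [543.8  -4.1] [80.3 14.8] 87.5 z [162.6 170.7 179.1] mean [543.2  -8.5]
scene foot 1411 rect [532.5  -4.7] [287.1 216.1] 55.6 z [2.1 3.5 8.3] mean [561.2 -27.7]
scene pinhead 210 rect [672.7 172.6] [29.5 30.2] 63.8 z [ 89.9 127.6 138.5] mean [674.9 169. ]
scene stand 327 rect [670.5 173.8] [61.2 64. ] 73.4 z [45.9 51.6 54. ] mean [675.6 168.5]
scene mat 1730 rect [382.2 325.1] [189.9 275.8] 83.7 z [2.5 5.  7.4] mean [431.2 315.6]
scene nut 156 rect [ 524.3 -318.3] [37. 37.] 75.5 z [11.7 18.8 22.2] mean [ 526.  -318.8]
scene yel 279 rect [781.4 179.7] [28.6 29.9] 1.9 z [ 66.3 118.5 132.8] mean [784.3 175.6]
scene tu
[... 377 characters left out ...]
t [ 426.3 -401.4] [49.1 75.9] 24.8 z [ 8.4 10.2 12. ] mean [ 425.7 -402.6]
side p2 436 rect [ 563.2 -395.7] [48.1 77.3] 48.4 z [ 8.4 10.  12.2] mean [ 563.6 -395.9]
side p3 300 rect [ 601. -229.] [78.7 47.3] 0.1 z [ 8.3  9.9 12.3] mean [ 601.5 -229.4]
side disc 85 rect [609.6 327.1] [58.2 54.8] 50.6 z [10.2 11.7 14.4] mean [610.  326.6]
side covtop 1370 rect [536.3  -5.8] [133.5 151.1] 6.8 z [132.8 143.5 145.6] mean [519.3 -22.7]
side grip 184 rect [530.3  -8.7] [17.1 81.5] 14.4 z [161.  170.5 179.2] mean [530.3 -11.5]
side foot 377 rect [506.5 -38. ] [106.7 223.3] 46.7 z [2.4 4.4 8.1] mean [503.9 -40.8]
side nut 143 rect [ 523.9 -320.9] [36.7 36.6] 88.8 z [10.8 15.3 17.4] mean [ 522. -321.]
```

Request:
servo_tool([
  [[0.029, -0.029, 0.01], [0, 0, -7], 1],
  [[0.029, -0.029, 0.01], [0, 0, -7], 1],
  [[0.029, -0.029, 0.01], [0, 0, -7], 1],
  [[0.029, -0.029, 0.01], [0, 0, -7], 1],
  [[0.029, -0.029, 0.01], [0, 0, -7], 1],
  [[0.029, -0.029, 0.01], [0, 0, -7], 1],
  [[0.029, -0.029, 0.01], [0, 0, -7], 1],
  [[0.029, -0.029, 0.01], [0, 0, -7], 1],
])

```text
t: 0.82
ee_pos: [477.2, 343.2, 302.0]
orientation: [-2.012, -2.413, 0.0]
ft_force: [0.5, 0.9, 0.5]
width: 87.7
grasp_force: 0.0
```

Request:
servo_tool([
  [[0.005, -0.037, 0.01], [0, 0, -4], 1],
  [[0.005, -0.037, 0.01], [0, 0, 0], 1],
  [[0.005, -0.037, 0.01], [0, 0, 0], 1],
  [[0.005, -0.037, 0.01], [0, 0, 0], 1],
  [[0.005, -0.037, 0.01], [0, 0, 0], 1],
  [[0.005, -0.037, 0.01], [0, 0, 0], 1],
  [[0.0, -0.037, 0.01], [0, 0, 0], 1],
  [[0.0, -0.03, 0.01], [0, 0, 0], 1],
])

```text
t: 1.48
ee_pos: [505.9, 53.6, 381.9]
orientation: [-2.089, -2.347, 0.001]
ft_force: [0.3, 0.8, 0.5]
width: 87.8
grasp_force: 0.0
```

```bash
cat > m.py <<'E'
from h import *
def rect(P):
    r=cv2.minAreaRect(P[:,:2].astype(np.float32)); return np.round(r[0],1),np.round(r[1],1),round(r[2],1)
E
python3 - <<'E'
from m import *
d=grab('wrist');o=d['obs'];W=world(d);print(np.round(o['ee_pos'],1),np.round(o['orientation'],3))
cv2.imwrite('pics/w1.png',d['color']);np.savez('w1.npz',W=W,c=d['color'])
for n in ['scene','side']:
  z=np.load(n+'0.npz');Q=z['W'];C=z['c'].max(-1)
  a=(C<50)&(abs(Q[...,2]-4)<5)&(Q[...,0]>300)&(Q[...,0]<560)&(Q[...,1]>190)&(Q[...,1]<450)
  l,k,s,ce=cv2.connectedComponentsWithStats(a.astype(np.uint8));i=1+np.argmax(s[1:,4]);print('mat',n,s[i],rect(Q[k==i]),np.median(Q[k==i],0))
P=W.reshape(-1,3)
for lo,hi in [(134,154),(160,195)]:
  m=(P[:,2]>lo)&(P[:,2]<hi)&(np.hypot(P[:,0]-536,P[:,1]+5)<110)
  Q=P[m]; print(lo,len(Q),np.median(Q[:,2]) if len(Q) else 0, rect(Q) if len(Q)>5 else '')
E
```

```text
[505.9  53.6 381.9] [-2.089e+00 -2.347e+00  1.000e-03]
mat scene [ 336  172   76   45 1780] (array([426.3, 319.9]), array([189.2, 187. ]), 83.7) [433.01426237 314.06027098   5.05898437]
mat side [ 219  182   76   40 1451] (array([424.5, 319.3]), array([177.8, 181.3]), 84.1) [419.66595191 313.9989482    0.92619154]
134 8682 146.38747255652032 (array([536.7,  -2. ]), array([128.4, 149. ]), 6.3)
160 927 184.04628584777154 (array([536.9,  -1.2]), array([18.4, 79.9]), 6.5)
```

Request:
servo_tool([
  [[0.0155, -0.028, -0.02], [0, 0, 0], 1],
  [[0.0155, -0.027, -0.03], [0, 0, 0], 1],
  [[0, 0, -0.035], [0, 0, 0], 1],
  [[0, 0, -0.035], [0, 0, 0], 1],
  [[0, 0, -0.035], [0, 0, 0], 1],
  [[0, 0, -0.025], [0, 0, 0], 1],
  [[0, 0, -0.015], [0, 0, 0], 1],
  [[0, 0, 0], [0, 0, 0], 1],
])

```text
t: 2.2
ee_pos: [534.1, 2.0, 184.0]
orientation: [-2.085, -2.343, 0.007]
ft_force: [-0.4, -0.9, 0.1]
width: 87.8
grasp_force: 0.0
```

```bash
python3 - <<'E'
from m import *
d=grab('wrist');o=d['obs'];W=world(d);print(np.round(o['ee_pos'],1))
P=W.reshape(-1,3)
for lo,hi in [(134,154),(165,195)]:
  m=(P[:,2]>lo)&(P[:,2]<hi)&(np.hypot(P[:,0]-536,P[:,1]+5)<110)
  Q=P[m]; print(lo,len(Q),np.median(Q[:,2]) if len(Q) else 0, rect(Q) if len(Q)>5 else '')
E
```

```text
[534.1   2.  184. ]
134 26511 146.36620270012472 (array([535.8,   7. ]), array([129.1, 129.8]), 6.2)
165 4088 184.2354830308033 (array([530.3,   4.4]), array([69.4, 95.7]), 67.8)
```

Request:
servo_tool([
  [[0.0025, -0.0035, 0], [0, 0, 0], 1],
  [[0, 0, -0.01], [0, 0, 0], 1],
  [[0, 0, -0.01], [0, 0, 0], 1],
  [[0, 0, -0.008], [0, 0, 0], 1],
  [[0, 0, 0], [0, 0, 0], 1],
  [[0, 0, 0], [0, 0, -0.2], 1],
  [[0, 0, 0], [0, 0, 0], 1],
  [[0, 0, 0], [0, 0, 0], 1],
])

```text
t: 2.92
ee_pos: [539.5, -1.5, 160.0]
orientation: [2.092, 2.343, 0.001]
ft_force: [-0.4, 1.0, -0.3]
width: 87.9
grasp_force: 0.0
```

Request:
servo_tool([
  [[-0.0025, 0, -0.004], [0, 0, 0], 1],
  [[0, 0, 0], [0, 0, 0], 1],
  [[0, 0, 0], [0, 0, 0], -1],
  [[0, 0, 0], [0, 0, 0], -1],
  [[0, 0, 0], [0, 0, 0], -1],
  [[0, 0, 0], [0, 0, 0], -1],
  [[0, 0, 0], [0, 0, 0], -1],
  [[0, 0, 0], [0, 0, 0], -1],
])

```text
t: 3.58
ee_pos: [536.7, -1.5, 155.8]
orientation: [2.092, 2.344, 0.0]
ft_force: [0.9, 0.5, -0.4]
width: 51.3
grasp_force: 0.0
```

Request:
servo_tool([
  [[0, 0, 0], [0, 0, 0], -1],
  [[0, 0, 0], [0, 0, 0], -1],
  [[0, 0, 0.005], [0, 0, 0], -1],
  [[0, 0, 0.01], [0, 0, 0], -1],
  [[0, 0, 0.01], [0, 0, 0], -1],
  [[0, 0, 0.01], [0, 0, 0], -1],
  [[0, 0, 0.01], [0, 0, 0], -1],
  [[0, 0, 0], [0, 0, 0], -1],
])

```text
t: 4.25
ee_pos: [537.9, -1.5, 203.3]
orientation: [2.09, 2.342, 0.004]
ft_force: [1.2, 0.4, -3.4]
width: 17.0
grasp_force: 30.0
```

Request:
servo_tool([
  [[0, 0, 0.01], [0, 0, 0], -1],
  [[0, 0, 0.01], [0, 0, 0], -1],
  [[0, 0, 0.01], [0, 0, 0], -1],
  [[-0.005, 0.015, 0], [0, 0, 0], -1],
  [[-0.01, 0.03, 0], [0, 0, 0], -1],
  [[-0.01, 0.03, 0], [0, 0, 0], -1],
  [[-0.005, 0.015, 0], [0, 0, 0], -1],
  [[0, 0, 0], [0, 0, 0], -1],
])

```text
t: 4.92
ee_pos: [505.7, 90.9, 231.3]
orientation: [-2.089, -2.346, -0.001]
ft_force: [0.5, 0.3, -2.8]
width: 17.5
grasp_force: 30.0
```

```bash
python3 - <<'E'
from m import *
d=grab('wrist');o=d['obs'];W=world(d);print(np.round(o['ee_pos'],1),o['width'],o['grasp_force'])
np.savez('w2.npz',W=W,c=d['color'])
P=W.reshape(-1,3);e=o['ee_pos']
m=(abs(P[:,2]-e[2]+10)<12)&(np.hypot(P[:,0]-e[0],P[:,1]-e[1])<110)
Q=P[m];A=np.c_[Q[:,:2]-e[:2],np.ones(len(Q))];print(len(Q),np.median(Q[:,2])-e[2],np.linalg.lstsq(A,Q[:,2]-e[2],rcond=None)[0],rect(Q))
d=grab('scene');W=world(d);cv2.imwrite('pics/s2.png',d['color'][80:300,200:500])
E
```

```text
[505.7  90.9 231.3] 17.49632627448145 29.995733499526978
1039 1.3734891038556611 [ 0.02894738 -0.0985476   0.28703968] (array([504.6,  94.1]), array([31.5, 73.4]), 4.8)
```

View pics/s2.png

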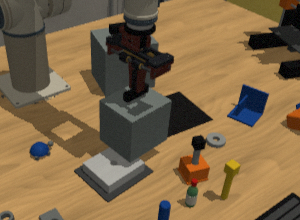

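The crop shows the hood held clear of the jig, which is visible at full-image px about (318,260), with the mat free behind it. I'll check how low the hood hangs and find the jig.

```bash
python3 - <<'E'
from m import *
z=np.load('w2.npz');P=z['W'].reshape(-1,3);e=np.array([505.7,90.9,231.3])
m=(np.hypot(P[:,0]-e[0],P[:,1]-e[1])<110)
h,b=np.histogram(P[m,2],bins=np.arange(0,260,4));print([(b[i],h[i]) for i in range(len(h)) if h[i]>300])
for lo,hi in[(190,228)]:
  Q=P[m&(P[:,2]>lo)&(P[:,2]<hi)];A=np.c_[Q[:,:2]-e[:2],np.ones(len(Q))];print(len(Q),np.linalg.lstsq(A,Q[:,2],rcond=None)[0],rect(Q))
d=grab('scene');W=world(d)
Q=W.reshape(-1,3)
s=Q[(abs(Q[:,2]-37)<6)&(abs(Q[:,0]-536)<100)&(abs(Q[:,1]+2)<100)];print('slab',len(s),rect(s),np.median(s[:,2]))
E
```

```text
[(np.int64(0), np.int64(1584)), (np.int64(192), np.int64(7691)), (np.int64(196), np.int64(15812)), (np.int64(232), np.int64(3527))]
23673 [1.82755846e-03 1.12500308e-02 1.96162147e+02] (array([504.6,  98.8]), array([129.3, 131.7]), 6.7)
slab 1204 (array([534.8,  -3.7]), array([115.7, 134.4]), 6.4) 37.73967609007333
```

Request:
servo_tool([
  [[-0.002, 0.006, 0], [0, 0, 0], -1],
  [[-0.004, 0.012, 0], [0, 0, 0], -1],
  [[-0.005, 0.015, 0], [0, 0, 0], -1],
  [[-0.005, 0.015, 0], [0, 0, 0], -1],
  [[-0.005, 0.015, 0], [0, 0, 0], -1],
  [[-0.005, 0.015, 0], [0, 0, 0], -1],
  [[-0.005, 0.015, -0.001], [0, 0, 0], -1],
  [[-0.005, 0.015, -0.002], [0, 0, 0], -1],
])

```text
t: 5.73
ee_pos: [470.4, 197.5, 227.9]
orientation: [-2.093, -2.343, -0.001]
ft_force: [0.4, -0.3, -3.5]
width: 16.9
grasp_force: 30.0
```

Request:
servo_tool([
  [[-0.006, 0.017, -0.003], [0, 0, 0], -1],
  [[-0.006, 0.017, -0.004], [0, 0, 0], -1],
  [[-0.006, 0.017, -0.005], [0, 0, 0], -1],
  [[-0.006, 0.017, -0.005], [0, 0, 0], -1],
  [[-0.006, 0.017, -0.005], [0, 0, 0], -1],
  [[-0.006, 0.017, -0.005], [0, 0, 0], -1],
  [[-0.004, 0.011, -0.004], [0, 0, 0], -1],
  [[-0.002, 0.005, -0.003], [0, 0, 0], -1],
])

```text
t: 6.4
ee_pos: [428.0, 315.8, 193.3]
orientation: [-2.091, -2.344, 0.0]
ft_force: [-0.7, -1.0, -4.0]
width: 17.2
grasp_force: 30.0
```

```bash
python3 - <<'E'
from m import *
d=grab('wrist');o=d['obs'];W=world(d);e=o['ee_pos'];print(np.round(o['ee_pos'],1),o['width'],o['grasp_force'])
P=W.reshape(-1,3)
m=(np.hypot(P[:,0]-e[0],P[:,1]-e[1])<110)&(P[:,2]>e[2]-80)&(P[:,2]<e[2]-15)
Q=P[m];A=np.c_[Q[:,:2]-e[:2],np.ones(len(Q))];print(len(Q),np.linalg.lstsq(A,Q[:,2],rcond=None)[0],np.median(Q[:,2]),rect(Q))
C=d['color'].reshape(-1,3).max(1);q=P[(C<50)&(abs(P[:,2]-3)<6)];print('mat',len(q),q.min(0),q.max(0),rect(q) if len(q)>5 else '')
E
```

```text
[428.  315.8 193.3] 17.15494120043397 29.99504864215851
23487 [ 2.31930029e-03 -1.95779066e-03  1.58065956e+02] 158.07091710845143 (array([426.7, 323.7]), array([128.8, 131.5]), 6.5)
mat 4730 [ 3.39488281e+02  2.12804761e+02 -2.23869600e-01] [977.14062086 617.02361411   8.95349716] (array([688.6, 344.4]), array([638.2, 371.5]), 18.6)
```

Request:
servo_tool([
  [[0, 0, -0.004], [0, 0, 0], -1],
  [[0, 0, -0.004], [0, 0, 0], -1],
  [[0, 0, -0.003], [0, 0, 0], -1],
  [[0, 0, -0.002], [0, 0, 0], -1],
  [[0, 0, -0.002], [0, 0, 0], -1],
  [[0, 0, 0], [0, 0, 0], -1],
  [[0, 0, 0], [0, 0, 0], -1],
  [[0, 0, 0], [0, 0, 0], 0.0],
])

```text
t: 7.12
ee_pos: [429.0, 314.5, 179.0]
orientation: [2.092, 2.343, 0.001]
ft_force: [-0.5, 0.5, -0.1]
width: 21.1
grasp_force: 0.0
```

Request:
servo_tool([
  [[0, 0, 0], [0, 0, 0], 0],
  [[0, 0, 0], [0, 0, 0], 0],
  [[0, 0, 0], [0, 0, 0], 0],
  [[0, 0, 0], [0, 0, 0], 0],
  [[0, 0, 0.02], [0, 0, 0], 0],
  [[0, 0, 0.03], [0, 0, 0], 0],
  [[0, 0, 0.04], [0, 0, 0], 0],
  [[0, 0, 0.04], [0, 0, 0], 1],
])

```text
t: 7.78
ee_pos: [428.0, 314.1, 309.6]
orientation: [-2.092, -2.343, 0.003]
ft_force: [1.4, 0.8, -0.7]
width: 47.6
grasp_force: 0.0
```

Request:
servo_tool([
  [[0, -0.02, 0.04], [0, 0, 0], 1],
  [[0, -0.04, 0.01], [0, 0, 0], 1],
  [[0.005, -0.04, 0], [0, 0, 0], 1],
  [[0.005, -0.04, 0], [0, 0, 0], 1],
  [[0.005, -0.04, 0], [0, 0, 0], 1],
  [[0.005, -0.04, 0], [0, 0, 0], 1],
  [[0.005, -0.03, 0], [0, 0, 0], 1],
  [[0, 0, 0], [0, 0, 0], 1],
])

```text
t: 8.45
ee_pos: [454.0, 61.7, 356.2]
orientation: [2.096, 2.338, -0.001]
ft_force: [0.0, -0.1, 0.0]
width: 87.9
grasp_force: 0.0
```

```bash
python3 - <<'E'
from m import *
d=grab('wrist');o=d['obs'];W=world(d);e=o['ee_pos'];print(np.round(o['ee_pos'],1))
cv2.imwrite('pics/w3.png',d['color']);np.savez('w3.npz',W=W,c=d['color'])
P=W.reshape(-1,3)
s=P[(abs(P[:,2]-36.5)<4)&(abs(P[:,0]-536)<100)&(abs(P[:,1]+2)<100)];print('slab',len(s),rect(s),np.median(s[:,2]))
d=grab('scene');P=world(d).reshape(-1,3);q=P[(abs(P[:,2]-144)<10)&(np.hypot(P[:,0]-427,P[:,1]-320)<110)];print('cover',len(q),np.median(q[:,2]),rect(q))
E
```

```text
[454.   61.7 356.2]
slab 4988 (array([536.9,  -2.4]), array([111.6, 132.2]), 6.4) 36.42357146819987
cover 1001 144.75803593784357 (array([427.7, 310.9]), array([133.3, 151.7]), 6.0)
```

View pics/w3.png

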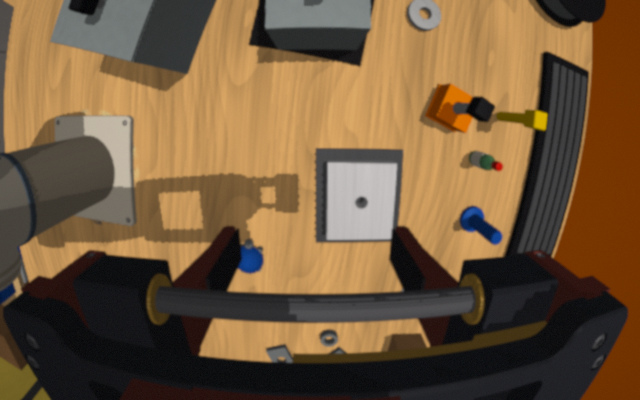

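The wrist view shows the jig bare, with its socket at px (361,202), and the pin at (480,108), disc at (424,14) and cover at (318,25) all clear. The jig centre is (536.9,-2.4), yaw 6.4°. Next I'll hover over the plates.

Request:
servo_tool([
  [[0.009, -0.039, 0], [0, 0, 0], 1],
  [[0.009, -0.04, 0], [0, 0, 0], 1],
  [[0.009, -0.04, 0], [0, 0, 0], 1],
  [[0.009, -0.04, 0], [0, 0, 0], 1],
  [[0.009, -0.04, 0], [0, 0, 0], 1],
  [[0.009, -0.04, 0], [0, 0, 0], 1],
  [[0.009, -0.04, 0], [0, 0, 0], 1],
  [[0.009, -0.04, 0], [0, 0, 0], 1],
])

```text
t: 9.22
ee_pos: [526.6, -253.5, 355.9]
orientation: [-2.09, -2.345, -0.001]
ft_force: [1.1, 0.5, -0.2]
width: 87.6
grasp_force: 0.0
```

Request:
servo_tool([
  [[0.009, -0.039, 0], [0, 0, 0], 1],
  [[0.009, -0.03, 0], [0, 0, 0], 1],
  [[0, 0, 0], [0, 0, 0], 1],
  [[0, 0, 0], [0, 0, 0], 1],
  [[0, 0, 0], [0, 0, 0], 1],
  [[0, 0, 0], [0, 0, 0], 1],
  [[0, 0, 0], [0, 0, 0], 1],
  [[0, 0, 0], [0, 0, 0], 1],
])

```text
t: 9.88
ee_pos: [543.8, -320.8, 356.5]
orientation: [2.09, 2.345, 0.0]
ft_force: [-0.4, -0.1, -0.0]
width: 87.7
grasp_force: 0.0
```

```bash
cat >> m.py <<'E'
def blob(P,c,r,lo,hi):
    m=(P[...,2]>lo)&(P[...,2]<hi)&(np.hypot(P[...,0]-c[0],P[...,1]-c[1])<r)
    l,k,s,_=cv2.connectedComponentsWithStats(m.astype(np.uint8))
    if l<2: return None
    k=k==1+np.argmax(s[1:,4]); Q=P[k]; return len(Q),rect(Q),round(float(np.median(Q[:,2])),1)
E
python3 - <<'E'
from m import *
d=grab('wrist');o=d['obs'];W=world(d);print(np.round(o['ee_pos'],1))
cv2.imwrite('pics/w4.png',d['color']);np.savez('w4.npz',W=W,c=d['color'])
for n,c in dict(p1=(426,-400),p2=(564,-394),p3=(601,-228)).items(): print(n,blob(W,c,70,8,17))
print('nut',blob(W,(524,-320),40,12,22))
m=(W[...,2]>8)&(W[...,2]<80)
l,k,s,ce=cv2.connectedComponentsWithStats(m.astype(np.uint8))
for i in range(1,l):
  if s[i,4]>60: print(np.round(ce[i]),s[i,4],np.round(np.median(W[k==i],0)))
E
```

```text
[ 543.8 -320.8  356.5]
p1 (1012, (array([ 427.6, -399.2]), array([47.5, 77.9]), 24.3), 12.4)
p2 (1063, (array([ 565. , -392.4]), array([48.4, 77.5]), 48.3), 12.4)
p3 (1149, (array([ 602.8, -225.9]), array([47.2, 76.1]), 88.6), 12.3)
nut (279, (array([ 525.1, -317.3]), array([37.1, 37.1]), 52.4), 18.2)
[73. 20.] 2259 [ 34. -73.  13.]
[334.   4.] 637 [545. -67.  30.]
[462.  10.] 563 [758. -31.  15.]
[538.  38.] 4078 [941. -25.  23.]
[213.  38.] 922 [ 357. -142.   29.]
[358. 103.] 1149 [ 602. -226.   12.]
[470. 106.] 543 [ 801. -195.   18.]
[304. 153.] 289 [ 525. -317.   18.]
[405. 195.] 3602 [ 692. -358.   60.]
[243. 193.] 1012 [ 428. -398.   12.]
[494. 204.] 2069 [ 855. -348.   71.]
[322. 198.] 1063 [ 564. -391.   12.]
[628. 268.] 1115 [1494. -497.   37.]
[ 25. 379.] 602 [ -537. -1284.    51.]
```

View pics/w4.png

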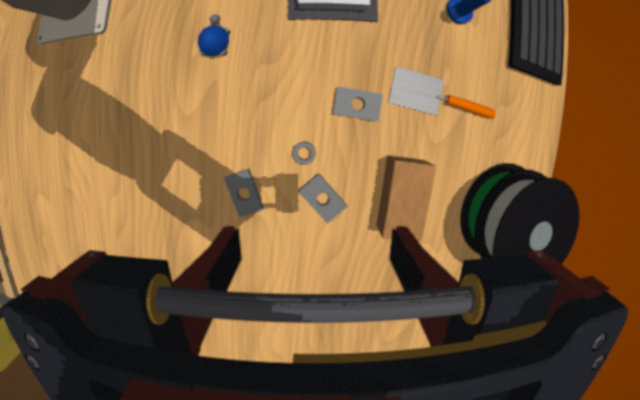

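The view shows plates at px (358,103), (322,197) and (243,193), the nut at (303,152), the carton at (405,195) and the scraper beyond; there is no fourth plate. First plate: p3 at (602.8,-225.9), turn +82°.

Request:
servo_tool([
  [[0.0074, 0.0119, -0.02], [0, 0, 7], 1],
  [[0.0074, 0.0119, -0.025], [0, 0, 7], 1],
  [[0.0074, 0.0119, -0.025], [0, 0, 7], 1],
  [[0.0074, 0.0119, -0.025], [0, 0, 7], 1],
  [[0.0074, 0.0119, -0.025], [0, 0, 7], 1],
  [[0.0074, 0.0119, -0.025], [0, 0, 7], 1],
  [[0.0074, 0.0119, -0.025], [0, 0, 7], 1],
  [[0.0074, 0.0119, -0.025], [0, 0, 7], 1],
])

```text
t: 10.6
ee_pos: [603.2, -225.9, 160.3]
orientation: [0.737, 3.053, -0.0]
ft_force: [-0.2, -0.5, 0.7]
width: 87.7
grasp_force: 0.0
```

Request:
servo_tool([
  [[0, 0, -0.02], [0, 0, 6.5], 1],
  [[0, 0, -0.02], [0, 0, 6.5], 1],
  [[0, 0, -0.02], [0, 0, 6.5], 1],
  [[0, 0, -0.02], [0, 0, 6.5], 1],
  [[0, 0, 0], [0, 0, 0], 1],
  [[0, 0, 0], [0, 0, 0], 1],
  [[0, 0, 0], [0, 0, 0], 1],
  [[0, 0, 0], [0, 0, 0], 1],
])

```text
t: 11.27
ee_pos: [603.9, -227.3, 82.7]
orientation: [0.045, 3.139, -0.001]
ft_force: [-0.1, -0.6, -0.6]
width: 87.9
grasp_force: 0.0
```

```bash
cat >> m.py <<'E'
def yaw(o):
    R=cv2.Rodrigues(np.array(o['orientation'],float))[0]; return round(float(np.degrees(np.arctan2(R[1,1],R[0,1]))),2), np.round(R[:,2],3)
def near(c,r,lo,hi,cam='wrist'):
    d=grab(cam);o=d['obs'];print(np.round(o['ee_pos'],1),*yaw(o),'w',round(float(o['width']),1)); W=world(d); print(blob(W,c,r,lo,hi)); return d,W
E
python3 -c "
from m import *
near((602.8,-225.9),60,8,17)"
```

```text
[ 603.9 -227.3   82.7] 88.36 [ 0.002 -0.001 -1.   ] w 87.9
(4722, (array([ 602.2, -225.6]), array([46.9, 75.6]), 88.5), 12.4)
```

Request:
servo_tool([
  [[-0.0017, 0.0017, -0.02], [0, 0, 0], 1],
  [[0, 0, -0.025], [0, 0, 0], 1],
  [[0, 0, -0.02], [0, 0, 0], 1],
  [[0, 0, -0.01], [0, 0, 0], 1],
  [[0, 0, -0.0045], [0, 0, 0], 1],
  [[0, 0, 0], [0, 0, 0], 0.3],
  [[0, 0, 0], [0, 0, 0], -1],
  [[0, 0, 0], [0, 0, 0], -1],
])

```text
t: 11.98
ee_pos: [602.1, -225.7, 2.8]
orientation: [0.042, 3.139, -0.001]
ft_force: [0.9, 0.0, 0.5]
width: 71.4
grasp_force: 0.0
```

Request:
servo_tool([
  [[0, 0, 0], [0, 0, 0], -1],
  [[0, 0, 0], [0, 0, 0], -1],
  [[0, 0, 0], [0, 0, 0], -1],
  [[0, 0, 0], [0, 0, 0], -1],
  [[0, 0, 0], [0, 0, 0], -1],
  [[0, 0, 0], [0, 0, 0], -1],
  [[0, 0, 0], [0, 0, 0], -1],
  [[0, 0, 0], [0, 0, 0], -1],
])

```text
t: 12.65
ee_pos: [601.4, -225.3, 1.9]
orientation: [0.041, 3.141, -0.0]
ft_force: [-0.8, 1.0, 5.4]
width: 45.4
grasp_force: 30.0
```

Request:
servo_tool([
  [[0, 0, 0.01], [0, 0, 0], -1],
  [[0, 0, 0.03], [0, 0, 0], -1],
  [[0, 0, 0.03], [0, 0, 0], -1],
  [[-0.007, 0.023, 0.02], [0, 0, 0], -1],
  [[-0.011, 0.037, 0], [0, 0, 0], -1],
  [[-0.011, 0.037, 0], [0, 0, 0], -1],
  [[-0.011, 0.037, 0], [0, 0, 0], -1],
  [[-0.011, 0.037, 0], [0, 0, 0], -1],
])

```text
t: 13.32
ee_pos: [549.4, -53.0, 92.1]
orientation: [0.043, 3.141, -0.0]
ft_force: [0.5, 0.4, -0.5]
width: 45.5
grasp_force: 30.0
```

Request:
servo_tool([
  [[-0.0105, 0.035, 0], [0, 0, 0], -1],
  [[-0.003, 0.017, 0], [0, 0, 0], -1],
  [[0, 0, 0], [0, 0, 0], -1],
  [[0, 0, 0], [0, 0, 0], -1],
  [[0, 0, 0], [0, 0, 0], -1],
  [[0, 0, 0], [0, 0, 0], -1],
  [[0, 0, 0], [0, 0, 0], -1],
  [[0, 0, 0], [0, 0, 0], -1],
])

```text
t: 13.98
ee_pos: [536.9, -3.2, 91.4]
orientation: [0.044, 3.141, -0.0]
ft_force: [-0.2, 0.3, -0.3]
width: 45.5
grasp_force: 30.0
```

```bash
python3 -c "
from m import *
d,W=near((537,-2),120,85,110)
print(blob(W,(537,-2),100,31,41))
cv2.imwrite('pics/w5.png',d['color'])"
```

```text
[536.9  -3.2  91.4] 88.4 [ 0. -0. -1.] w 45.5
(9288, (array([531.5,  -3. ]), array([64. , 64.5]), 89.0), 101.8)
(13122, (array([535.8,  -2.5]), array([111.2, 133.3]), 6.0), 36.3)
```

View pics/w5.png

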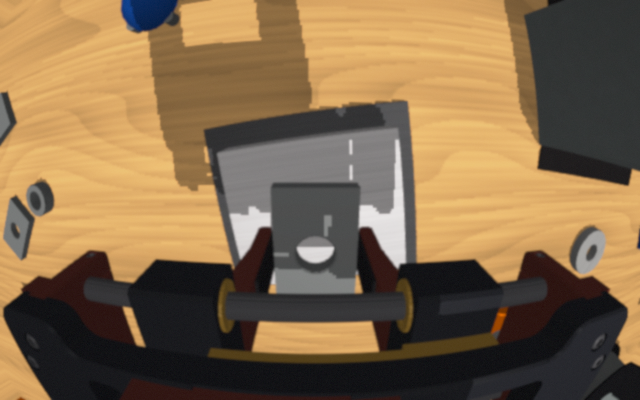

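The held plate is at px (315,240), with its hole at (315,252) over the slab. I'll measure its hole centre.

```bash
cat >> m.py <<'E'
def hole(W,c,r,lo,hi):
    """centres (mm) and diameters of holes enclosed in the top-face mask"""
    m=((W[...,2]>lo)&(W[...,2]<hi)&(np.hypot(W[...,0]-c[0],W[...,1]-c[1])<r)).astype(np.uint8)
    cs,hi_=cv2.findContours(m,cv2.RETR_CCOMP,cv2.CHAIN_APPROX_NONE)
    for q,g in zip(cs,hi_[0] if hi_ is not None else []):
        if g[3]>=0 and cv2.contourArea(q)>40:
            p=W[q[:,0,1],q[:,0,0]]; (x,y),rr=cv2.minEnclosingCircle(p[:,:2].astype(np.float32)); print('hole',round(x,1),round(y,1),'d',round(2*rr,1),'px',q[:,0].mean(0).round())
E
python3 -c "
from m import *
d,W=near((537,-2),120,85,110)
hole(W,(537,-2),60,98,106)"
```

```text
[536.8  -3.1  91.4] 88.41 [-0. -0. -1.] w 45.2
(9296, (array([531.6,  -3.1]), array([63.6, 64.5]), 88.3), 101.8)
hole 537.6 -3.4 d 23.9 px [315. 253.]
```

Request:
servo_tool([
  [[-0.0006, 0.001, -0.015], [0, 0, 0], -1],
  [[0, 0, -0.02], [0, 0, 0], -1],
  [[0, 0, -0.01], [0, 0, 0], -1],
  [[0, 0, -0.005], [0, 0, 0], -1],
  [[0, 0, -0.003], [0, 0, 0], -1],
  [[0, 0, 0], [0, 0, 0], -1],
  [[0, 0, 0], [0, 0, 0], -1],
  [[0, 0, -0.0005], [0, 0, 0], -1],
])

```text
t: 14.75
ee_pos: [536.7, -1.3, 38.5]
orientation: [0.041, 3.14, -0.0]
ft_force: [-0.6, 0.0, 0.2]
width: 45.8
grasp_force: 30.0
```

Request:
servo_tool([
  [[0, 0, 0], [0, 0, 0], 0.6],
  [[0, 0, 0], [0, 0, 0], 0.6],
  [[0, 0, 0], [0, 0, 0], 0.6],
  [[0, 0, 0], [0, 0, 0], 0.6],
  [[0, 0, 0.015], [0, 0, 0], 0.6],
  [[0, 0, 0.04], [0, 0, 0], 1],
  [[0, 0, 0.04], [0, 0, 0], 1],
  [[0, 0, 0.02], [0, 0, 0], 1],
])

```text
t: 15.42
ee_pos: [537.7, -1.3, 156.8]
orientation: [0.041, 3.137, -0.0]
ft_force: [0.7, 0.5, -0.2]
width: 85.8
grasp_force: 0.0
```

```bash
python3 -c "
from m import *
d,W=near((537,-2),70,43,53)
hole(W,(537,-2),60,43,53); print(blob(W,(564,-392),60,8,17))"
```

```text
[537.7  -1.3 156.8] 88.5 [ 0.004 -0.    -1.   ] w 85.8
(3670, (array([537.9,  -1.4]), array([45.7, 76.7]), 88.5), 48.3)
hole 536.7 -1.3 d 23.8 px [315. 193.]
(944, (array([ 565.1, -391.5]), array([47.6, 78.5]), 47.8), 12.4)
```

Request:
servo_tool([
  [[0.0027, -0.0395, 0], [0, 0, -5], 1],
  [[0.0027, -0.0395, 0], [0, 0, -5], 1],
  [[0.0027, -0.0395, 0], [0, 0, -5], 1],
  [[0.0027, -0.0395, 0], [0, 0, -5], 1],
  [[0.0027, -0.0395, 0], [0, 0, -5], 1],
  [[0.0027, -0.0395, 0], [0, 0, -5], 1],
  [[0.0027, -0.0395, 0], [0, 0, -5], 1],
  [[0.0027, -0.0395, 0], [0, 0, -5.4], 1],
])

```text
t: 16.13
ee_pos: [557.3, -319.2, 152.7]
orientation: [-1.13, -2.931, -0.0]
ft_force: [0.4, 0.6, 0.5]
width: 87.8
grasp_force: 0.0
```

Request:
servo_tool([
  [[0.0027, -0.0385, 0], [0, 0, 0], 1],
  [[0.003, -0.0365, -0.015], [0, 0, 0], 1],
  [[0, 0, -0.03], [0, 0, 0], 1],
  [[0, 0, -0.03], [0, 0, 0], 1],
  [[0, 0, 0], [0, 0, 0], 1],
  [[0, 0, 0], [0, 0, 0], 1],
  [[0, 0, 0], [0, 0, 0], 1],
  [[0, 0, 0], [0, 0, 0], 1],
])

```text
t: 16.8
ee_pos: [564.7, -392.6, 80.1]
orientation: [1.121, 2.932, -0.001]
ft_force: [-0.1, -0.9, 0.1]
width: 87.7
grasp_force: 0.0
```

```bash
python3 -c "
from m import *
d,W=near((565,-392),60,8,17)
hole(W,(565,-392),60,8,17)"
```

```text
[ 564.7 -392.6   80.1] 48.13 [ 0.002 -0.002 -1.   ] w 87.7
(4914, (array([ 564.5, -392.3]), array([46.8, 76.3]), 48.1), 12.3)
hole 564.5 -392.0 d 23.4 px [316. 207.]
```

Request:
servo_tool([
  [[0, 0.0004, -0.02], [0, 0, 0], 1],
  [[0, 0, -0.025], [0, 0, 0], 1],
  [[0, 0, -0.02], [0, 0, 0], 1],
  [[0, 0, -0.01], [0, 0, 0], 1],
  [[0, 0, -0.003], [0, 0, 0], 1],
  [[0, 0, 0], [0, 0, 0], 0.3],
  [[0, 0, 0], [0, 0, 0], -1],
  [[0, 0, 0], [0, 0, 0], -1],
])

```text
t: 17.52
ee_pos: [564.3, -392.4, 1.4]
orientation: [1.122, 2.932, -0.001]
ft_force: [0.5, 0.4, -0.5]
width: 71.1
grasp_force: 0.0
```

Request:
servo_tool([
  [[0, 0, 0], [0, 0, 0], -1],
  [[0, 0, 0], [0, 0, 0], -1],
  [[0, 0, 0], [0, 0, 0], -1],
  [[0, 0, 0], [0, 0, 0], -1],
  [[0, 0, 0], [0, 0, 0], -1],
  [[0, 0, 0], [0, 0, 0], -1],
  [[0, 0, 0], [0, 0, 0], -1],
  [[0, 0, 0], [0, 0, 0], -1],
])

```text
t: 18.18
ee_pos: [563.7, -392.1, 0.4]
orientation: [1.123, 2.933, -0.0]
ft_force: [-1.1, 0.5, 4.8]
width: 45.5
grasp_force: 30.5
```

Request:
servo_tool([
  [[0, 0, 0.01], [0, 0, 0], -1],
  [[0, 0, 0.03], [0, 0, 0], -1],
  [[0, 0, 0.03], [0, 0, 0], -1],
  [[-0.002, 0.025, 0.03], [0, 0, 5], -1],
  [[-0.0028, 0.039, 0], [0, 0, 5], -1],
  [[-0.0028, 0.039, 0], [0, 0, 5], -1],
  [[-0.0028, 0.039, 0], [0, 0, 5], -1],
  [[-0.0028, 0.039, 0], [0, 0, 5], -1],
])

```text
t: 18.85
ee_pos: [549.5, -209.3, 100.5]
orientation: [0.456, 3.108, -0.0]
ft_force: [0.6, 1.0, -0.7]
width: 45.7
grasp_force: 30.0
```

Request:
servo_tool([
  [[-0.0028, 0.039, 0], [0, 0, 5], -1],
  [[-0.0028, 0.039, 0], [0, 0, 5], -1],
  [[-0.0028, 0.039, 0], [0, 0, 5], -1],
  [[-0.0028, 0.039, 0], [0, 0, 0.4], -1],
  [[-0.003, 0.039, 0], [0, 0, 0], -1],
  [[0, 0.0145, 0], [0, 0, 0], -1],
  [[0, 0, 0], [0, 0, 0], -1],
  [[0, 0, 0], [0, 0, 0], -1],
])

```text
t: 19.52
ee_pos: [535.9, -0.7, 100.2]
orientation: [0.038, 3.141, -0.0]
ft_force: [-0.2, 0.3, 0.3]
width: 45.9
grasp_force: 30.0
```

Request:
servo_tool([
  [[0, 0, 0], [0, 0, 0], -1],
  [[0, 0, 0], [0, 0, 0], -1],
  [[0, 0, 0], [0, 0, 0], -1],
  [[0, 0, 0], [0, 0, 0], -1],
  [[0, 0, 0], [0, 0, 0], -1],
  [[0, 0, 0], [0, 0, 0], -1],
  [[0, 0, 0], [0, 0, 0], -1],
  [[0, 0, 0], [0, 0, 0], -1],
])

```text
t: 20.18
ee_pos: [536.0, -1.5, 100.0]
orientation: [-0.042, -3.141, 0.0]
ft_force: [0.2, -0.3, -0.2]
width: 46.0
grasp_force: 30.0
```

```bash
python3 -c "
from m import *
d,W=near((537,-2),120,95,125)
hole(W,(537,-2),60,95,125)"
```

```text
[536.   -1.5 100. ] 88.48 [-0. -0. -1.] w 46.0
(9641, (array([530.1,  -1.5]), array([63.7, 63.8]), 88.5), 111.9)
hole 536.6 -1.5 d 23.8 px [315. 250.]
```

Request:
servo_tool([
  [[0.0003, -0.0007, -0.015], [0, 0, 0], -1],
  [[0, 0, -0.02], [0, 0, 0], -1],
  [[0, 0, -0.009], [0, 0, 0], -1],
  [[0, 0, -0.004], [0, 0, 0], -1],
  [[0, 0, -0.0025], [0, 0, 0], -1],
  [[0, 0, 0], [0, 0, 0], -1],
  [[0, 0, 0], [0, 0, 0], -1],
  [[0, 0, -0.0005], [0, 0, 0], -1],
])

```text
t: 20.9
ee_pos: [536.9, -2.1, 49.7]
orientation: [0.041, 3.14, -0.0]
ft_force: [-0.0, -0.1, 0.1]
width: 45.3
grasp_force: 30.0
```

Request:
servo_tool([
  [[0, 0, 0], [0, 0, 0], 0.6],
  [[0, 0, 0], [0, 0, 0], 0.6],
  [[0, 0, 0], [0, 0, 0], 0.6],
  [[0, 0, 0], [0, 0, 0], 0.6],
  [[0, 0, 0.015], [0, 0, 0], 0.6],
  [[0, 0, 0.04], [0, 0, 0], 1],
  [[0, 0, 0.04], [0, 0, 0], 1],
  [[0, 0, 0.02], [0, 0, 0], 1],
])

```text
t: 21.57
ee_pos: [537.9, -2.1, 167.9]
orientation: [0.041, 3.137, -0.0]
ft_force: [0.9, -0.2, 0.2]
width: 85.9
grasp_force: 0.0
```

```bash
python3 -c "
from m import *
d,W=near((537,-2),70,55,65)
hole(W,(537,-2),60,55,65); print(blob(W,(427,-399),60,8,17))"
```

```text
[537.9  -2.1 167.9] 88.49 [ 0.004 -0.    -1.   ] w 85.9
(3667, (array([537.9,  -2.2]), array([45.7, 76.5]), 88.6), 60.3)
hole 537.3 -2.2 d 24.2 px [315. 193.]
(965, (array([ 427.5, -399. ]), array([47.4, 79.1]), 24.4), 12.4)
```

Request:
servo_tool([
  [[-0.011, -0.039, 0], [0, 0, -6.4], 1],
  [[-0.011, -0.039, 0], [0, 0, -6.4], 1],
  [[-0.011, -0.039, 0], [0, 0, -6.4], 1],
  [[-0.011, -0.039, 0], [0, 0, -6.4], 1],
  [[-0.011, -0.039, 0], [0, 0, -6.4], 1],
  [[-0.011, -0.039, 0], [0, 0, -6.4], 1],
  [[-0.011, -0.039, 0], [0, 0, -6.4], 1],
  [[-0.011, -0.039, 0], [0, 0, -6.4], 1],
])

```text
t: 22.28
ee_pos: [447.3, -315.8, 163.9]
orientation: [-1.402, -2.811, -0.0]
ft_force: [1.1, 0.2, -0.2]
width: 88.0
grasp_force: 0.0
```

Request:
servo_tool([
  [[-0.011, -0.039, 0], [0, 0, -6.4], 1],
  [[-0.011, -0.039, 0], [0, 0, -6.5], 1],
  [[0, -0.007, -0.03], [0, 0, 0], 1],
  [[0, 0, -0.03], [0, 0, 0], 1],
  [[0, 0, -0.025], [0, 0, 0], 1],
  [[0, 0, 0], [0, 0, 0], 1],
  [[0, 0, 0], [0, 0, 0], 1],
  [[0, 0, 0], [0, 0, 0], 1],
])

```text
t: 22.95
ee_pos: [426.9, -399.4, 80.0]
orientation: [1.701, 2.64, -0.0]
ft_force: [-0.3, 0.6, 1.0]
width: 87.4
grasp_force: 0.0
```

```bash
python3 -c "
from m import *
d,W=near((427,-399),60,8,17)
hole(W,(427,-399),60,8,17)"
```

```text
[ 426.9 -399.4   80. ] 24.41 [ 0.001 -0.001 -1.   ] w 87.4
(4900, (array([ 426.8, -398.9]), array([46.4, 76.3]), 24.7), 12.4)
hole 426.9 -399.0 d 23.5 px [316. 207.]
```

Request:
servo_tool([
  [[0, 0.0003, -0.02], [0, 0, 0], 1],
  [[0, 0, -0.025], [0, 0, 0], 1],
  [[0, 0, -0.02], [0, 0, 0], 1],
  [[0, 0, -0.01], [0, 0, 0], 1],
  [[0, 0, -0.003], [0, 0, 0], 1],
  [[0, 0, 0], [0, 0, 0], 0.3],
  [[0, 0, 0], [0, 0, 0], -1],
  [[0, 0, 0], [0, 0, 0], -1],
])

```text
t: 23.67
ee_pos: [427.2, -399.5, 2.4]
orientation: [1.701, 2.639, -0.001]
ft_force: [-0.0, -0.4, 0.4]
width: 71.4
grasp_force: 0.0
```

Request:
servo_tool([
  [[0, 0, 0], [0, 0, 0], -1],
  [[0, 0, 0], [0, 0, 0], -1],
  [[0, 0, 0], [0, 0, 0], -1],
  [[0, 0, 0], [0, 0, 0], -1],
  [[0, 0, 0], [0, 0, 0], -1],
  [[0, 0, 0], [0, 0, 0], -1],
  [[0, 0, 0], [0, 0, 0], -1],
  [[0, 0, 0], [0, 0, 0], -1],
])

```text
t: 24.33
ee_pos: [426.5, -398.9, 1.4]
orientation: [1.702, 2.64, -0.0]
ft_force: [0.0, 0.7, 5.2]
width: 45.8
grasp_force: 30.0
```

Request:
servo_tool([
  [[0, 0, 0.01], [0, 0, 0], -1],
  [[0, 0, 0.03], [0, 0, 0], -1],
  [[0, 0, 0.035], [0, 0, 0], -1],
  [[0.008, 0.025, 0.03], [0, 0, 6.4], -1],
  [[0.011, 0.039, 0], [0, 0, 6.4], -1],
  [[0.011, 0.039, 0], [0, 0, 6.4], -1],
  [[0.011, 0.039, 0], [0, 0, 6.4], -1],
  [[0.011, 0.039, 0], [0, 0, 6.4], -1],
])

```text
t: 25.0
ee_pos: [478.4, -216.2, 106.7]
orientation: [0.901, 3.009, -0.0]
ft_force: [0.2, -0.0, -0.1]
width: 45.9
grasp_force: 30.0
```

Request:
servo_tool([
  [[0.011, 0.039, 0], [0, 0, 6.4], -1],
  [[0.011, 0.039, 0], [0, 0, 6.4], -1],
  [[0.011, 0.039, 0], [0, 0, 6.4], -1],
  [[0.011, 0.039, 0], [0, 0, 6.4], -1],
  [[0.011, 0.039, 0], [0, 0, 6.4], -1],
  [[0.003, 0.021, 0], [0, 0, 0], -1],
  [[0, 0, 0], [0, 0, 0], -1],
  [[0, 0, 0], [0, 0, 0], -1],
])

```text
t: 25.67
ee_pos: [536.1, -0.8, 106.2]
orientation: [-0.04, -3.141, 0.0]
ft_force: [-0.3, 0.1, -0.7]
width: 45.5
grasp_force: 30.0
```

Request:
servo_tool([
  [[0, 0, 0], [0, 0, 0], -1],
  [[0, 0, 0], [0, 0, 0], -1],
  [[0, 0, 0], [0, 0, 0], -1],
  [[0, 0, 0], [0, 0, 0], -1],
  [[0, 0, 0], [0, 0, 0], -1],
  [[0, 0, 0], [0, 0, 0], -1],
  [[0, 0, 0], [0, 0, 0], -1],
  [[0, 0, 0], [0, 0, 0], -1],
])

```text
t: 26.33
ee_pos: [536.3, -1.9, 106.0]
orientation: [-0.045, -3.141, 0.0]
ft_force: [0.3, 0.2, -0.8]
width: 45.9
grasp_force: 30.0
```

```bash
python3 -c "
from m import *
d,W=near((537,-2),120,95,130)
hole(W,(537,-2),60,95,130)"
```

```text
[536.3  -1.9 106. ] 88.38 [-0. -0. -1.] w 45.9
(9676, (array([529.9,  -1.9]), array([64. , 65.1]), 88.3), 116.9)
hole 535.5 -2.2 d 23.8 px [315. 247.]
```

Request:
servo_tool([
  [[0.0014, 0, -0.015], [0, 0, 0], -1],
  [[0, 0, -0.015], [0, 0, 0], -1],
  [[0, 0, -0.007], [0, 0, 0], -1],
  [[0, 0, -0.004], [0, 0, 0], -1],
  [[0, 0, -0.0025], [0, 0, 0], -1],
  [[0, 0, 0], [0, 0, 0], -1],
  [[0, 0, 0], [0, 0, 0], -1],
  [[0, 0, -0.0005], [0, 0, 0], -1],
])

```text
t: 27.05
ee_pos: [538.2, -1.7, 62.6]
orientation: [0.044, 3.14, -0.0]
ft_force: [-0.5, 0.1, -0.6]
width: 45.9
grasp_force: 30.0
```

Request:
servo_tool([
  [[0, 0, 0], [0, 0, 0], 0.6],
  [[0, 0, 0], [0, 0, 0], 0.6],
  [[0, 0, 0], [0, 0, 0], 0.6],
  [[0, 0, 0], [0, 0, 0], 0.6],
  [[0, 0, 0.015], [0, 0, 0], 0.6],
  [[0, 0, 0.04], [0, 0, 0], 1],
  [[0, 0, 0.04], [0, 0, 0], 1],
  [[0, 0, 0.04], [0, 0, 0], 1],
])

```text
t: 27.72
ee_pos: [537.0, -1.7, 198.2]
orientation: [-0.044, -3.14, -0.0]
ft_force: [0.9, 0.5, 0.7]
width: 86.1
grasp_force: 0.0
```

```bash
python3 -c "
from m import *
d,W=near((537,-2),70,67,77)
hole(W,(537,-2),60,67,77); print(blob(W,(610,330),60,10,19))
d,W=near((427,310),110,135,152,'scene');print(blob(W,(610,330),60,10,20),blob(W,(672,172),50,90,145))"
```

```text
[537.   -1.7 198.2] 88.39 [-0.002  0.    -1.   ] w 86.1
(3315, (array([538.3,  -1.9]), array([46.1, 76.6]), 88.5), 72.3)
hole 537.3 -1.9 d 24.0 px [315. 190.]
(759, (array([609.9, 333.2]), array([58.9, 58.2]), 88.8), 14.0)
[541.6  -1.8 206.2] 88.4 [ 0.011 -0.    -1.   ] w 87.3
(819, (array([411.2, 278.3]), array([130.9, 151.4]), 8.3), 144.8)
(192, (array([609.7, 331.7]), array([56.9, 58.3]), 12.5), 15.5) (199, (array([671.4, 172.5]), array([29.1, 28.4]), 73.2), 128.8)
```

Request:
servo_tool([
  [[0.0081, 0.037, 0], [0, 0, 0], 1],
  [[0.0081, 0.037, 0], [0, 0, 0], 1],
  [[0.0081, 0.037, 0], [0, 0, 0], 1],
  [[0.0081, 0.037, 0], [0, 0, 0], 1],
  [[0.0081, 0.037, 0], [0, 0, 0], 1],
  [[0.0081, 0.037, 0], [0, 0, 0], 1],
  [[0.0081, 0.037, 0], [0, 0, 0], 1],
  [[0.0081, 0.037, 0], [0, 0, 0], 1],
])

```text
t: 28.48
ee_pos: [602.1, 296.0, 195.9]
orientation: [-0.044, -3.14, 0.001]
ft_force: [1.2, -0.6, 0.2]
width: 87.8
grasp_force: 0.0
```

Request:
servo_tool([
  [[0.007, 0.037, 0], [0, 0, 0], 1],
  [[0, 0.002, 0], [0, 0, 0], 1],
  [[0, 0, 0], [0, 0, 0], 1],
  [[0, 0, 0], [0, 0, 0], 1],
  [[0, 0, 0], [0, 0, 0], 1],
  [[0, 0, 0], [0, 0, 0], 1],
  [[0, 0, 0], [0, 0, 0], 1],
  [[0, 0, 0], [0, 0, 0], 1],
])

```text
t: 29.15
ee_pos: [609.7, 332.2, 197.2]
orientation: [0.046, 3.141, 0.0]
ft_force: [-1.0, 0.0, -0.5]
width: 87.9
grasp_force: 0.0
```

```bash
python3 -c "
from m import *
d,W=near((610,333),60,10,19)
hole(W,(610,333),60,10,19);print('cover',blob(W,(411,278),110,135,152))
cv2.imwrite('pics/w6.png',d['color'])
S=world(grab('scene'));m=(S[...,2]>20)&(S[...,2]<100)&(np.hypot(S[...,0]-610,S[...,1]-333)<220)
l,k,s,c=cv2.connectedComponentsWithStats(m.astype(np.uint8))
for i in range(1,l):
  if s[i,4]>40: print(c[i].round(),s[i,4],S[k==i].min(0).round(),S[k==i].max(0).round())
"
```

```text
[609.7 332.2 197.2] 88.32 [ 0.  0. -1.] w 87.9
(1790, (array([610.3, 333.7]), array([58.9, 58.8]), 89.7), 14.3)
hole 610.4 333.8 d 24.8 px [316. 178.]
cover (7396, (array([469.1, 284.3]), array([155.7,  50.1]), 82.9), 143.3)
[370. 191.] 814 [428. 206.  20.] [485. 365. 100.]
[441. 183.] 87 [541. 480.  20.] [563. 543.  61.]
[394. 245.] 609 [633. 137.  20.] [708. 210. 100.]
```

View pics/w6.png

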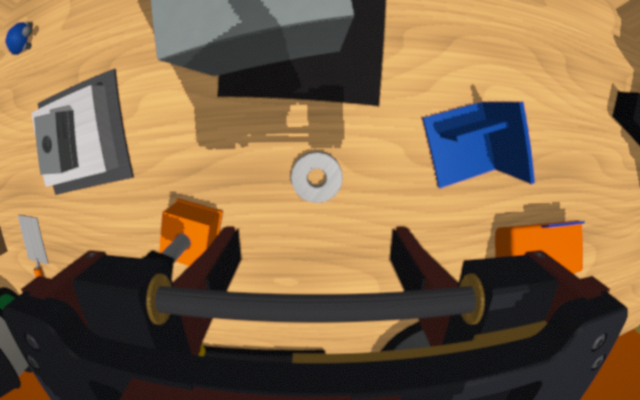

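The disc is at px (316,177) with clear bench around it; the bracket at (480,140) and the pin stand at (190,230) are outside the gripper's footprint. The cover, at top, has moved but still stands on the mat.

Request:
servo_tool([
  [[0.0007, 0.0015, -0.03], [0, 0, 0], 1],
  [[0, 0, -0.04], [0, 0, 0], 1],
  [[0, 0, -0.04], [0, 0, 0], 1],
  [[0, 0, -0.03], [0, 0, 0], 1],
  [[0, 0, -0.02], [0, 0, 0], 1],
  [[0, 0, 0], [0, 0, 0], 1],
  [[0, 0, 0], [0, 0, 0], 1],
  [[0, 0, 0], [0, 0, 0], 1],
])

```text
t: 29.92
ee_pos: [611.3, 335.2, 38.6]
orientation: [0.044, 3.139, 0.002]
ft_force: [-0.5, 0.5, -0.3]
width: 87.5
grasp_force: 0.0
```

```bash
python3 -c "
from m import *
d,W=near((610,333),60,10,19)
hole(W,(610,333),60,10,19)"
```

```text
[611.3 335.2  38.6] 88.39 [ 0.002  0.001 -1.   ] w 87.5
(5281, (array([610.1, 333.4]), array([58.7, 59.4]), 89.9), 14.2)
hole 610.0 333.6 d 23.5 px [313. 226.]
```

Request:
servo_tool([
  [[-0.0012, -0.0017, -0.01], [0, 0, 0], 1],
  [[0, 0, -0.015], [0, 0, 0], 1],
  [[0, 0, -0.008], [0, 0, 0], 1],
  [[0, 0, -0.003], [0, 0, 0], 1],
  [[0, 0, 0], [0, 0, 0], 1],
  [[0, 0, 0], [0, 0, 0], 0.5],
  [[0, 0, 0], [0, 0, 0], -1],
  [[0, 0, 0], [0, 0, 0], -1],
])

```text
t: 30.63
ee_pos: [608.8, 333.0, 0.5]
orientation: [-0.044, -3.141, 0.0]
ft_force: [0.1, 0.2, 0.4]
width: 71.3
grasp_force: 0.0
```

Request:
servo_tool([
  [[0, 0, 0], [0, 0, 0], -1],
  [[0, 0, 0], [0, 0, 0], -1],
  [[0, 0, 0], [0, 0, 0], -1],
  [[0, 0, 0], [0, 0, 0], -1],
  [[0, 0, 0], [0, 0, 0], -1],
  [[0, 0, 0], [0, 0, 0], -1],
  [[0, 0, 0], [0, 0, 0], -1],
  [[0, 0, 0], [0, 0, 0], -1],
])

```text
t: 31.3
ee_pos: [608.9, 333.0, 0.9]
orientation: [-0.044, -3.141, 0.0]
ft_force: [-0.7, -0.7, -1.4]
width: 58.5
grasp_force: 29.9
```

Request:
servo_tool([
  [[0, 0, 0.01], [0, 0, 0], -1],
  [[0, 0, 0.03], [0, 0, 0], -1],
  [[0, 0, 0.04], [0, 0, 0], -1],
  [[-0.004, -0.02, 0.03], [0, 0, 0], -1],
  [[-0.0082, -0.037, 0], [0, 0, 0], -1],
  [[-0.0082, -0.037, 0], [0, 0, 0], -1],
  [[-0.0082, -0.037, 0], [0, 0, 0], -1],
  [[-0.0082, -0.037, 0], [0, 0, 0], -1],
])

```text
t: 31.97
ee_pos: [571.8, 163.8, 112.2]
orientation: [0.043, 3.14, 0.001]
ft_force: [1.2, -0.4, -1.6]
width: 58.5
grasp_force: 29.9
```

Request:
servo_tool([
  [[-0.0082, -0.037, 0], [0, 0, 0], -1],
  [[-0.0082, -0.037, 0], [0, 0, 0], -1],
  [[-0.0082, -0.037, 0], [0, 0, 0], -1],
  [[-0.0082, -0.037, 0], [0, 0, 0], -1],
  [[-0.003, -0.02, 0], [0, 0, 0], -1],
  [[0, 0, 0], [0, 0, 0], -1],
  [[0, 0, 0], [0, 0, 0], -1],
  [[0, 0, 0], [0, 0, 0], -1],
])

```text
t: 32.63
ee_pos: [536.9, -2.5, 111.6]
orientation: [0.045, 3.14, 0.0]
ft_force: [-0.4, -0.2, -2.2]
width: 58.5
grasp_force: 29.9
```

Request:
servo_tool([
  [[0, 0, 0], [0, 0, 0], -1],
  [[0, 0, 0], [0, 0, 0], -1],
  [[0, 0, 0], [0, 0, 0], -1],
  [[0, 0, 0], [0, 0, 0], -1],
  [[0, 0, 0], [0, 0, 0], -1],
  [[0, 0, 0], [0, 0, 0], -1],
  [[0, 0, 0], [0, 0, 0], -1],
  [[0, 0, 0], [0, 0, 0], -1],
])

```text
t: 33.3
ee_pos: [536.4, -2.9, 110.9]
orientation: [-0.044, -3.141, 0.0]
ft_force: [0.4, -0.4, -2.5]
width: 58.4
grasp_force: 29.9
```

```bash
python3 -c "
from m import *
d,W=near((537,-2),120,100,135)
hole(W,(537,-2),60,100,135)
print(blob(W,(537,-2),60,60,78))"
```

```text
[536.4  -2.9 110.9] 88.4 [-0. -0. -1.] w 58.4
(8547, (array([534.5,  -2.4]), array([53.3, 76.5]), 0.8), 124.5)
hole 537.7 -3.2 d 23.9 px [315. 252.]
(2502, (array([513.9,  -1.4]), array([46.3, 29.6]), 88.3), 72.2)
```

Request:
servo_tool([
  [[-0.0007, 0.001, -0.012], [0, 0, 0], -1],
  [[0, 0, -0.012], [0, 0, 0], -1],
  [[0, 0, -0.007], [0, 0, 0], -1],
  [[0, 0, -0.004], [0, 0, 0], -1],
  [[0, 0, -0.0025], [0, 0, 0], -1],
  [[0, 0, 0], [0, 0, 0], -1],
  [[0, 0, 0], [0, 0, 0], -1],
  [[0, 0, -0.0005], [0, 0, 0], -1],
])

```text
t: 34.02
ee_pos: [536.0, -2.0, 73.2]
orientation: [0.044, 3.141, -0.0]
ft_force: [0.1, 0.5, -1.7]
width: 58.4
grasp_force: 29.9
```

Request:
servo_tool([
  [[0, 0, 0], [0, 0, 0], 0.8],
  [[0, 0, 0], [0, 0, 0], 0.8],
  [[0, 0, 0], [0, 0, 0], 0.8],
  [[0, 0, 0], [0, 0, 0], 0.8],
  [[0, 0, 0.015], [0, 0, 0], 0.8],
  [[0, 0, 0.04], [0, 0, 0], 1],
  [[0, 0, 0.04], [0, 0, 0], 1],
  [[0, 0, 0.04], [0, 0, 0], 1],
])

```text
t: 34.68
ee_pos: [535.1, -1.9, 209.3]
orientation: [-0.044, -3.14, -0.0]
ft_force: [1.5, -0.3, 0.5]
width: 87.6
grasp_force: 0.0
```

Request:
servo_tool([
  [[0, 0, 0.03], [0, 0, 0], 1],
  [[0, 0, 0.02], [0, 0, 0], 1],
  [[0, 0, 0], [0, 0, 0], 1],
  [[0, 0, 0], [0, 0, 0], 1],
  [[0, 0, 0], [0, 0, 0], 1],
  [[0, 0, 0], [0, 0, 0], 1],
  [[0, 0, 0], [0, 0, 0], 1],
  [[0, 0, 0], [0, 0, 0], 1],
])

```text
t: 35.35
ee_pos: [535.1, -1.9, 256.7]
orientation: [-0.044, -3.139, -0.0]
ft_force: [-0.2, -0.0, 0.5]
width: 87.9
grasp_force: 0.0
```

```bash
python3 -c "
from m import *
d,W=near((537,-2),70,81,91)
hole(W,(537,-2),60,81,91); 
print('slab',blob(W,(537,-2),110,32,41),'plate',blob(W,(537,-2),60,66,77),'head',blob(W,(672,172),60,120,145))
np.savez('w7.npz',W=W,c=d['color']);cv2.imwrite('pics/w7.png',d['color'])"
```

```text
[535.1  -1.9 256.7] 88.39 [-0.002  0.    -1.   ] w 87.9
(1921, (array([537.7,  -1.7]), array([58.7, 59.2]), 18.7), 86.3)
hole 537.0 -2.2 d 24.4 px [315. 181.]
slab (5893, (array([536.8,  -2.3]), array([113.7, 133.4]), 6.2), 36.4) plate (431, (array([509.1,  -1.3]), array([45.3, 18.2]), 88.1), 72.4) head (1, (array([654.2, 168.1]), array([0., 0.]), 0.0), 120.3)
```

View pics/w7.png

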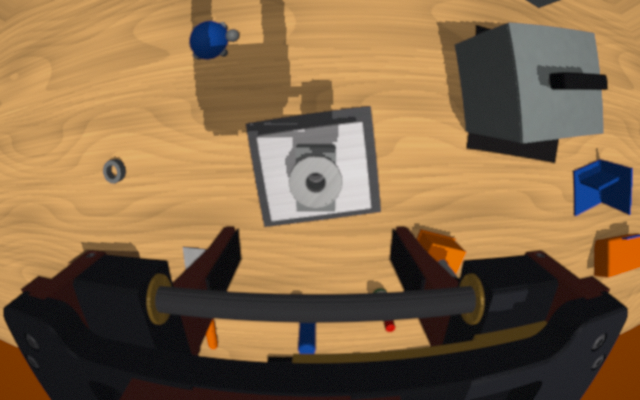

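The disc at px (315,181) sits centred on the stack, with its hole open and the pack flat; the pin is to the lower right at (440,250). Next I'll hover over the pin.

Request:
servo_tool([
  [[0.023, 0.0293, 0.002], [0, 0, -2.5], 1],
  [[0.023, 0.0293, 0], [0, 0, -2.5], 1],
  [[0.023, 0.0293, 0], [0, 0, -2.5], 1],
  [[0.023, 0.0293, 0], [0, 0, -2.5], 1],
  [[0.023, 0.0293, 0], [0, 0, -2.5], 1],
  [[0.023, 0.0293, 0], [0, 0, -2.5], 1],
  [[0, 0, 0], [0, 0, 0], 1],
  [[0, 0, 0], [0, 0, 0], 1],
])

```text
t: 36.07
ee_pos: [674.0, 175.4, 258.4]
orientation: [-0.45, -3.108, 0.001]
ft_force: [-0.8, 0.0, -0.4]
width: 87.9
grasp_force: 0.0
```

Request:
servo_tool([
  [[0, 0, 0], [0, 0, 0], 1],
  [[0, 0, 0], [0, 0, 0], 1],
  [[0, 0, 0], [0, 0, 0], 1],
  [[0, 0, 0], [0, 0, 0], 1],
  [[0, 0, 0], [0, 0, 0], 1],
  [[0, 0, 0], [0, 0, 0], 1],
  [[0, 0, 0], [0, 0, 0], 1],
  [[0, 0, 0], [0, 0, 0], 1],
])

```text
t: 36.73
ee_pos: [673.7, 173.7, 260.1]
orientation: [0.454, 3.108, 0.0]
ft_force: [-0.4, 0.1, 0.1]
width: 87.9
grasp_force: 0.0
```

```bash
python3 -c "
from m import *
d,W=near((672,173),60,130,145)
print('stand',blob(W,(672,173),60,44,56)); hd=blob(W,(672,173),60,110,145);print(hd)
C=d['color'].astype(int);m=(np.hypot(W[...,0]-673,W[...,1]-174)<40)&(W[...,2]>100);print(np.percentile(W[m][:,2],[5,50,95]),np.median(C[m],0))
"
```

```text
[673.7 173.7 260.1] 73.38 [ 0.  0. -1.] w 87.9
(818, (array([671.9, 175.3]), array([28.6, 28.4]), 69.9), 136.1)
stand (1566, (array([672.6, 174.6]), array([60. , 60.8]), 73.3), 50.4)
(930, (array([671.9, 175.3]), array([28.6, 28.4]), 69.9), 136.0)
[352.74196316 375.41258797 383.62876157] [22. 22. 28.]
```

Request:
servo_tool([
  [[-0.0018, 0.0016, -0.03], [0, 0, -2], 1],
  [[0, 0, -0.03], [0, 0, 0], 1],
  [[0, 0, -0.03], [0, 0, 0], 1],
  [[0, 0, -0.01], [0, 0, 0], 1],
  [[0, 0, 0], [0, 0, 0], 1],
  [[0, 0, 0], [0, 0, 0], 1],
  [[0, 0, 0], [0, 0, 0], 1],
  [[0, 0, 0], [0, 0, 0], 1],
])

```text
t: 37.45
ee_pos: [673.3, 175.8, 162.3]
orientation: [0.507, 3.097, 0.002]
ft_force: [1.1, -0.2, 0.6]
width: 87.6
grasp_force: 0.0
```

```bash
python3 -c "
from m import *
d,W=near((672,173),60,132,142)"
```

```text
[673.3 175.8 162.3] 71.39 [ 0.003  0.001 -1.   ] w 87.6
(1645, (array([672. , 175.2]), array([27.5, 27.7]), 70.9), 136.1)
```

Request:
servo_tool([
  [[-0.0012, -0.0005, -0.015], [0, 0, -0.5], 1],
  [[0, 0, -0.02], [0, 0, 0], 1],
  [[0, 0, -0.015], [0, 0, 0], 1],
  [[0, 0, -0.005], [0, 0, 0], 1],
  [[0, 0, 0], [0, 0, 0], 1],
  [[0, 0, 0], [0, 0, 0], 0],
  [[0, 0, 0], [0, 0, 0], -1],
  [[0, 0, 0], [0, 0, 0], -1],
])

```text
t: 38.17
ee_pos: [671.4, 175.1, 106.1]
orientation: [0.521, 3.096, 0.001]
ft_force: [0.0, 0.5, -0.7]
width: 71.3
grasp_force: 0.0
```

Request:
servo_tool([
  [[0, 0, 0], [0, 0, 0], -1],
  [[0, 0, 0], [0, 0, 0], -1],
  [[0, 0, 0], [0, 0, 0], -1],
  [[0, 0, 0], [0, 0, 0], -1],
  [[0, 0, 0], [0, 0, 0], -1],
  [[0, 0, 0], [0, 0, 0], -1],
  [[0, 0, 0], [0, 0, 0], -1],
  [[0, 0, 0], [0, 0, 0], -1],
])

```text
t: 38.83
ee_pos: [670.7, 174.9, 105.0]
orientation: [0.521, 3.098, -0.0]
ft_force: [-0.1, -0.3, -1.1]
width: 27.5
grasp_force: 30.0
```

Request:
servo_tool([
  [[0, 0, 0], [0, 0, 0], -1],
  [[0, 0, 0], [0, 0, 0], -1],
  [[0, 0, 0], [0, 0, 0], -1],
  [[0, 0, 0], [0, 0, 0], -1],
  [[0, 0, 0], [0, 0, 0], -1],
  [[0, 0, 0], [0, 0, 0], -1],
  [[0, 0, 0], [0, 0, 0], -1],
  [[0, 0, 0], [0, 0, 0], -1],
])

```text
t: 39.5
ee_pos: [670.7, 174.9, 105.0]
orientation: [0.521, 3.098, -0.0]
ft_force: [0.8, -0.7, 0.4]
width: 27.9
grasp_force: 30.0
```

Request:
servo_tool([
  [[0, 0, 0.005], [0, 0, 0], -1],
  [[0, 0, 0.01], [0, 0, 0], -1],
  [[0, 0, 0.015], [0, 0, 0], -1],
  [[0, 0, 0.02], [0, 0, 0], -1],
  [[0, 0, 0.02], [0, 0, 0], -1],
  [[0, 0, 0.02], [0, 0, 0], -1],
  [[0, 0, 0.015], [0, 0, 0], -1],
  [[0, 0, 0.005], [0, 0, 0], -1],
])

```text
t: 40.17
ee_pos: [672.3, 175.4, 219.7]
orientation: [0.52, 3.093, 0.004]
ft_force: [0.4, 0.2, -0.1]
width: 27.7
grasp_force: 30.0
```

Request:
servo_tool([
  [[-0.009, -0.012, 0], [0, 0, 0], -1],
  [[-0.018, -0.024, 0], [0, 0, 0], -1],
  [[-0.022, -0.029, 0], [0, 0, 0], -1],
  [[-0.022, -0.029, 0], [0, 0, 0], -1],
  [[-0.022, -0.029, 0], [0, 0, 0], -1],
  [[-0.022, -0.029, 0], [0, 0, 0], -1],
  [[-0.015, -0.02, 0], [0, 0, 0], -1],
  [[-0.004, -0.005, 0], [0, 0, 0], -1],
])

```text
t: 40.83
ee_pos: [533.8, -4.5, 215.2]
orientation: [-0.524, -3.096, 0.002]
ft_force: [-0.9, -0.1, -2.4]
width: 28.0
grasp_force: 30.0
```

Request:
servo_tool([
  [[0, 0, 0], [0, 0, 0], -1],
  [[0, 0, 0], [0, 0, 0], -1],
  [[0, 0, 0], [0, 0, 0], -1],
  [[0, 0, 0], [0, 0, 0], -1],
  [[0, 0, 0], [0, 0, 0], -1],
  [[0, 0, 0], [0, 0, 0], -1],
  [[0, 0, 0], [0, 0, 0], -1],
  [[0, 0, 0], [0, 0, 0], -1],
])

```text
t: 41.5
ee_pos: [536.8, -1.8, 214.9]
orientation: [-0.521, -3.098, 0.0]
ft_force: [-0.1, 0.7, -1.7]
width: 27.9
grasp_force: 30.0
```

```bash
python3 -c "
from m import *
d,W=near((537,-2),45,238,255);cv2.imwrite('pics/w8.png',d['color'])
for n in ['scene','side']:
  d=grab(n);S=world(d);print(n)
  for lo,hi in[(110,150),(150,195),(206,234),(82,92)]:
    Q=S[(S[...,2]>lo)&(S[...,2]<hi)&(np.hypot(S[...,0]-537,S[...,1]+2)<(22 if lo>100 else 40))];print(lo,len(Q),Q.mean(0).round(1) if len(Q) else '',rect(Q) if len(Q)>5 else '')
"
```

```text
[536.8  -1.8 214.9] 70.92 [-0. -0. -1.] w 27.9
(3692, (array([537.1,  -1.7]), array([49.1, 26.6]), 71.3), 246.1)
scene
110 54 [541.2  -7.  136.7] (array([542.2,  -7.8]), array([16. , 11.5]), 53.1)
150 96 [541.4  -7.8 173.4] (array([540.9,  -8. ]), array([16.7,  8.4]), 42.1)
206 90 [547.4  -6.9 223.4] (array([547.1,  -5.8]), array([36.3, 12.8]), 64.1)
82 267 [538.5  -5.   87.4] (array([536.2,  -4. ]), array([56.9, 61.6]), 87.1)
side
110 66 [534.5  -9.7 134.8] (array([535.3, -10. ]), array([ 9.6, 16.9]), 50.9)
150 105 [534.3  -9.7 172.5] (array([535.2, -10. ]), array([15.6, 18. ]), 50.0)
206 50 [5.273e+02 5.000e-01 2.229e+02] (array([527.6,   0. ]), array([39.5,  7.7]), 76.5)
82 160 [535.7  -6.7  83.9] (array([536.4,  -5.1]), array([58.8, 55.9]), 59.2)
```

View pics/w8.png

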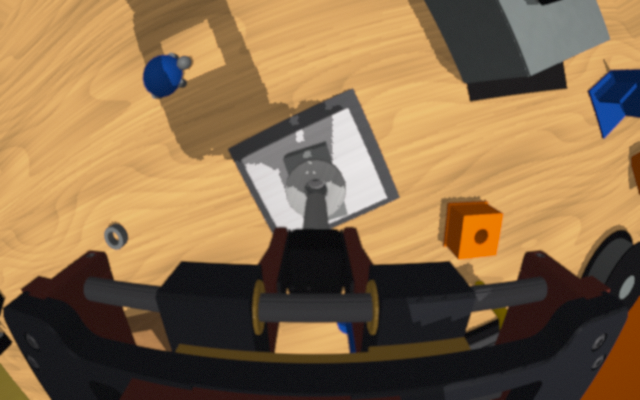

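The pin hangs upright over the stack: shaft at px (315,205), disc at (315,185). The side checks show it vertical. I'll start the insertion.

Request:
servo_tool([
  [[-0.0001, -0.0005, -0.008], [0, 0, 0], -1],
  [[0, 0, -0.01], [0, 0, 0], -1],
  [[0, 0, -0.008], [0, 0, 0], -1],
  [[0, 0, -0.004], [0, 0, 0], -1],
  [[0, 0, -0.004], [0, 0, 0], -1],
  [[0, 0, -0.004], [0, 0, 0], -1],
  [[0, 0, -0.003], [0, 0, 0], -1],
  [[0, 0, 0], [0, 0, 0], -1],
])

```text
t: 42.32
ee_pos: [536.3, -2.5, 173.3]
orientation: [-0.521, -3.097, 0.0]
ft_force: [1.0, -0.3, -1.1]
width: 27.7
grasp_force: 30.0
```

```bash
python3 -c "
from m import *
d,W=near((537,-2),45,200,220);print(d['obs']['ft_force'].round(1))
print(blob(W,(537,-2),40,82,91)); cv2.imwrite('pics/w9.png',d['color'][120:280,200:440])
for n in ['scene','side']:
  S=world(grab(n));Q=S[(S[...,2]>95)&(S[...,2]<160)&(np.hypot(S[...,0]-537,S[...,1]+2)<24)]
  from scipy.optimize import least_squares
  f=least_squares(lambda c:np.hypot(Q[:,0]-c[0],Q[:,1]-c[1])-9,[537,-2],loss='soft_l1').x
  print(n,len(Q),f.round(1),blob(S,(537,-2),45,80,92))
"
```

```text
[536.3  -2.5 173.3] 70.89 [-0.001  0.    -1.   ] w 27.7
(3824, (array([536.2,  -2.5]), array([50.3, 25.8]), 71.5), 204.8)
[ 1.  -0.3 -1.1]
(2605, (array([534.3,  -0.7]), array([58.7, 53.5]), 70.5), 86.3)
scene 129 [535.7  -3.4] (245, (array([538.3,  -4.3]), array([59.5, 57.8]), 53.3), 87.7)
side 142 [539.1  -5.7] (192, (array([534.4,  -7.9]), array([58.1, 57.5]), 44.5), 83.6)
```

Request:
servo_tool([
  [[0.0005, 0.0002, -0.005], [0, 0, 0], -1],
  [[0, 0, -0.005], [0, 0, 0], -1],
  [[0, 0, -0.005], [0, 0, 0], -1],
  [[0, 0, -0.005], [0, 0, 0], -1],
  [[0, 0, -0.005], [0, 0, 0], -1],
  [[0, 0, -0.005], [0, 0, 0], -1],
  [[0, 0, 0], [0, 0, 0], -1],
  [[0, 0, 0], [0, 0, 0], -1],
])

```text
t: 43.13
ee_pos: [536.8, -2.4, 143.5]
orientation: [-0.521, -3.097, 0.0]
ft_force: [-0.8, 0.2, -1.6]
width: 27.7
grasp_force: 30.0
```

Request:
servo_tool([
  [[0, 0, -0.003], [0, 0, 0], -1],
  [[0, 0, -0.003], [0, 0, 0], -1],
  [[0, 0, -0.003], [0, 0, 0], -1],
  [[0, 0, -0.003], [0, 0, 0], -1],
  [[0, 0, -0.003], [0, 0, 0], -1],
  [[0, 0, 0], [0, 0, 0], -1],
  [[0, 0, 0], [0, 0, 0], -1],
  [[0, 0, 0], [0, 0, 0], -1],
])

```text
t: 43.8
ee_pos: [537.1, -2.4, 129.0]
orientation: [-0.521, -3.098, 0.0]
ft_force: [-0.2, -0.3, -1.8]
width: 27.5
grasp_force: 30.0
```

Entered the socket with no contact force; continuing to home.

Request:
servo_tool([
  [[0, 0, -0.005], [0, 0, 0], -1],
  [[0, 0, -0.005], [0, 0, 0], -1],
  [[0, 0, -0.005], [0, 0, 0], -1],
  [[0, 0, -0.004], [0, 0, 0], -1],
  [[0, 0, -0.003], [0, 0, 0], -1],
  [[0, 0, -0.001], [0, 0, 0], -1],
  [[0, 0, 0], [0, 0, 0], -1],
  [[0, 0, 0], [0, 0, 0], -1],
])

```text
t: 44.47
ee_pos: [536.8, -2.3, 105.7]
orientation: [-0.521, -3.097, 0.0]
ft_force: [-1.3, 0.5, -2.0]
width: 28.0
grasp_force: 30.0
```

Release (it drops the last fraction) and check.

Request:
servo_tool([
  [[0, 0, 0], [0, 0, 0], 0],
  [[0, 0, 0], [0, 0, 0], 0],
  [[0, 0, 0], [0, 0, 0], 0],
  [[0, 0, 0], [0, 0, 0], 0],
  [[0, 0, 0.02], [0, 0, 0], 0],
  [[0, 0, 0.04], [0, 0, 0], 0.5],
  [[0, 0, 0.04], [0, 0, 0], 1],
  [[0, 0, 0.04], [0, 0, 0], 1],
])

```text
t: 45.13
ee_pos: [536.7, -2.4, 247.6]
orientation: [-0.521, -3.097, 0.0]
ft_force: [0.5, -0.4, 1.0]
width: 60.0
grasp_force: 0.0
```

Request:
servo_tool([
  [[-0.015, 0.035, 0.02], [0, 0, 0], 1],
  [[-0.015, 0.038, 0.03], [0, 0, -7], 1],
  [[-0.015, 0.038, 0.03], [0, 0, -7], 1],
  [[-0.01, 0.03, 0.02], [0, 0, -7], 1],
  [[0, 0, 0], [0, 0, -7], 1],
  [[0, 0, 0], [0, 0, -7], 1],
  [[0, 0, 0], [0, 0, -7], 1],
  [[0, 0, 0], [0, 0, -7], 1],
])

```text
t: 45.8
ee_pos: [488.2, 123.7, 334.7]
orientation: [1.762, 2.6, 0.001]
ft_force: [0.0, -0.9, 0.4]
width: 87.8
grasp_force: 0.0
```

```bash
python3 -c "
from m import *
d,W=near((537,-2),40,115,145);cv2.imwrite('pics/w10.png',d['color'])
print('disc',blob(W,(537,-2),60,81,91),'slab',blob(W,(537,-2),110,32,41))
print('cov',blob(W,(411,278),120,134,152),'grip',blob(W,(411,278),120,160,200))
S=world(grab('scene'));print('cov',blob(S,(411,278),110,135,152),'grip',blob(S,(411,278),60,160,195))
"
```

```text
[488.2 123.7 334.7] 21.76 [ 0.001  0.    -1.   ] w 87.8
(533, (array([535.7,  -1.2]), array([29.6, 28.6]), 72.8), 135.6)
disc (747, (array([536.3,   3.3]), array([58.9, 49.9]), 13.7), 86.3) slab (2974, (array([536.8,  -2.2]), array([113.7, 134.1]), 6.5), 36.4)
cov (8994, (array([413.8, 269.4]), array([128.9, 126.1]), 8.4), 143.3) grip (1073, (array([413.2, 274.1]), array([19.2, 66.3]), 8.3), 180.9)
cov (998, (array([410.9, 279.5]), array([133.1, 153.3]), 8.1), 144.7) grip (193, (array([411.7, 279.7]), array([19. , 82.3]), 9.1), 177.7)
```

View pics/w10.png

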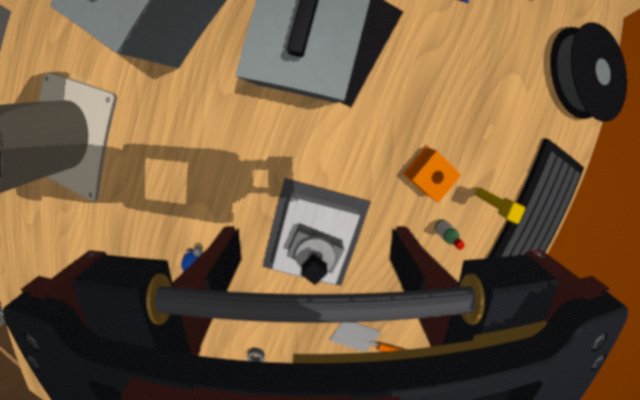

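The pin is home: its black head is at px (314,265) and the head top is at 136 mm. The cover is at (305,50), shifted and turned about 8°, still standing on the mat. I'll hover over it.

Request:
servo_tool([
  [[-0.02, 0.03, 0], [0, 0, -5], 1],
  [[-0.02, 0.03, 0], [0, 0, -5], 1],
  [[-0.02, 0.03, 0], [0, 0, -3.5], 1],
  [[-0.014, 0.025, 0], [0, 0, 0], 1],
  [[0, 0, 0], [0, 0, 0], 1],
  [[0, 0, 0], [0, 0, 0], 1],
  [[0, 0, 0], [0, 0, 0], 1],
  [[0, 0, 0], [0, 0, 0], 1],
])

```text
t: 46.57
ee_pos: [414.7, 237.6, 334.2]
orientation: [2.049, 2.381, 0.0]
ft_force: [0.1, -0.5, 0.1]
width: 87.8
grasp_force: 0.0
```

```bash
python3 -c "
from m import *
d,W=near((411,280),120,136,150)
print('grip',blob(W,(411,278),120,160,200));m=(W[...,2]>2)&(W[...,2]<8)&(d['color'].max(-1)<50);print(rect(W[m&(np.hypot(W[...,0]-427,W[...,1]-318)<150)]))"
```

```text
[414.7 237.6 334.2] 8.59 [ 0. -0. -1.] w 87.8
(12624, (array([412.2, 281.1]), array([129.1, 149.3]), 8.0), 143.4)
grip (1328, (array([412.5, 280.8]), array([17.6, 79.3]), 8.5), 181.2)
(array([425.6, 323.4]), array([182.9, 184. ]), 84.2)
```

Request:
servo_tool([
  [[-0.0012, 0.0217, -0.02], [0, 0, -0.5], 1],
  [[-0.0012, 0.0217, -0.03], [0, 0, 0], 1],
  [[0, 0, -0.035], [0, 0, 0], 1],
  [[0, 0, -0.03], [0, 0, 0], 1],
  [[0, 0, -0.02], [0, 0, 0], 1],
  [[0, 0, 0], [0, 0, 0], 1],
  [[0, 0, 0], [0, 0, 0], 1],
  [[0, 0, 0], [0, 0, 0], 1],
])

```text
t: 47.28
ee_pos: [413.0, 281.7, 200.4]
orientation: [2.06, 2.371, 0.003]
ft_force: [0.2, 0.2, 0.6]
width: 87.4
grasp_force: 0.0
```

```bash
python3 -c "
from m import *
d,W=near((412,281),60,174,186)"
```

```text
[413.  281.7 200.4] 8.02 [ 0.001  0.001 -1.   ] w 87.4
(3202, (array([412.2, 281.9]), array([18.1, 79.9]), 7.7), 181.2)
```

Request:
servo_tool([
  [[-0.0006, 0, -0.015], [0, 0, 0], 1],
  [[0, 0, -0.015], [0, 0, 0], 1],
  [[0, 0, -0.015], [0, 0, 0], 1],
  [[0, 0, -0.005], [0, 0, 0], 1],
  [[0, 0, 0], [0, 0, 0], 1],
  [[0, 0, 0], [0, 0, 0], 0],
  [[0, 0, 0], [0, 0, 0], -1],
  [[0, 0, 0], [0, 0, 0], -1],
])

```text
t: 48.0
ee_pos: [411.9, 282.1, 150.2]
orientation: [2.06, 2.372, 0.003]
ft_force: [-0.5, -0.3, -0.2]
width: 71.2
grasp_force: 0.0
```

Request:
servo_tool([
  [[0, 0, 0], [0, 0, 0], -1],
  [[0, 0, 0], [0, 0, 0], -1],
  [[0, 0, 0], [0, 0, 0], -1],
  [[0, 0, 0], [0, 0, 0], -1],
  [[0, 0, 0], [0, 0, 0], -1],
  [[0, 0, 0], [0, 0, 0], -1],
  [[0, 0, 0], [0, 0, 0], -1],
  [[0, 0, 0], [0, 0, 0], -1],
])

```text
t: 48.67
ee_pos: [411.4, 281.8, 149.2]
orientation: [2.06, 2.372, 0.001]
ft_force: [-0.0, 0.1, 1.0]
width: 18.0
grasp_force: 5.5
```

Request:
servo_tool([
  [[0, 0, 0], [0, 0, 0], -1],
  [[0, 0, 0], [0, 0, 0], -1],
  [[0, 0, 0], [0, 0, 0], -1],
  [[0, 0, 0], [0, 0, 0], -1],
  [[0, 0, 0], [0, 0, 0], -1],
  [[0, 0, 0], [0, 0, 0], -1],
  [[0, 0, 0], [0, 0, 0], -1],
  [[0, 0, 0], [0, 0, 0], -1],
])

```text
t: 49.33
ee_pos: [411.1, 281.7, 149.0]
orientation: [-2.06, -2.372, 0.0]
ft_force: [-0.0, 0.3, -2.7]
width: 17.5
grasp_force: 30.0
```

Request:
servo_tool([
  [[0, 0, 0.005], [0, 0, 0], -1],
  [[0, 0, 0.012], [0, 0, 0], -1],
  [[0, 0, 0.022], [0, 0, 0], -1],
  [[0, 0, 0.028], [0, 0, 0], -1],
  [[0, 0, 0.03], [0, 0, 0], -1],
  [[0, 0, 0.03], [0, 0, 0], -1],
  [[0, 0, 0.028], [0, 0, 0], -1],
  [[0, 0, 0.015], [0, 0, 0], -1],
])

```text
t: 50.0
ee_pos: [412.1, 282.3, 323.1]
orientation: [2.059, 2.371, 0.007]
ft_force: [0.0, 0.1, -3.4]
width: 17.8
grasp_force: 30.0
```

Request:
servo_tool([
  [[0.004, -0.009, 0.003], [0, 0, -0.4], -1],
  [[0.008, -0.018, 0], [0, 0, -0.4], -1],
  [[0.011, -0.025, 0], [0, 0, -0.4], -1],
  [[0.012, -0.027, 0], [0, 0, -0.4], -1],
  [[0.012, -0.027, 0], [0, 0, 0], -1],
  [[0.012, -0.027, 0], [0, 0, 0], -1],
  [[0.012, -0.027, 0], [0, 0, 0], -1],
  [[0.012, -0.027, 0], [0, 0, 0], -1],
])

```text
t: 50.67
ee_pos: [493.8, 92.5, 321.0]
orientation: [-2.093, -2.342, 0.003]
ft_force: [-0.4, 0.1, -3.2]
width: 17.9
grasp_force: 30.0
```

Request:
servo_tool([
  [[0.012, -0.027, 0], [0, 0, 0], -1],
  [[0.012, -0.027, 0], [0, 0, 0], -1],
  [[0.01, -0.022, 0], [0, 0, 0], -1],
  [[0.006, -0.015, 0], [0, 0, 0], -1],
  [[0.002, -0.006, 0], [0, 0, 0], -1],
  [[0, 0, 0], [0, 0, 0], -1],
  [[0, 0, 0], [0, 0, 0], -1],
  [[0, 0, 0], [0, 0, 0], -1],
])

```text
t: 51.33
ee_pos: [535.6, -1.6, 321.7]
orientation: [-2.092, -2.343, 0.001]
ft_force: [-0.3, 0.1, -3.2]
width: 17.9
grasp_force: 30.0
```

```bash
cat > c.py <<'E'
from m import *
d,W=near((537,-2),130,270,330)
o=d['obs'];e=o['ee_pos'];P=W.reshape(-1,3)
m=(np.hypot(P[:,0]-e[0],P[:,1]-e[1])<115)&(P[:,2]>e[2]-20)&(P[:,2]<e[2]+10)
Q=P[m];A=np.c_[Q[:,:2]-e[:2],np.ones(len(Q))];f=np.linalg.lstsq(A,Q[:,2]-e[2],rcond=None)[0];r=abs(A@f-(Q[:,2]-e[2]))<2
f=np.linalg.lstsq(A[r],Q[r,2]-e[2],rcond=None)[0];print('roof',len(Q),f.round(4),rect(Q[r]),o['ft_force'].round(1))
E
python3 c.py
```

```text
[535.6  -1.6 321.7] 6.49 [-0.001  0.    -1.   ] w 17.9
(27909, (array([532. ,  26.7]), array([128.5,  90.5]), 6.5), 316.3)
roof 28054 [ 1.7000e-03  3.0000e-04 -5.3936e+00] (array([535.3,  -2.3]), array([128.5, 148. ]), 6.5) [-0.3  0.1 -3.2]
```

Request:
servo_tool([
  [[0.0008, 0, -0.008], [0, 0, 0], -1],
  [[0.0008, 0, -0.015], [0, 0, 0], -1],
  [[0, 0, -0.02], [0, 0, 0], -1],
  [[0, 0, -0.02], [0, 0, 0], -1],
  [[0, 0, -0.02], [0, 0, 0], -1],
  [[0, 0, -0.02], [0, 0, 0], -1],
  [[0, 0, -0.012], [0, 0, 0], -1],
  [[0, 0, -0.005], [0, 0, 0], -1],
])

```text
t: 52.05
ee_pos: [536.3, -1.5, 199.7]
orientation: [-2.09, -2.342, 0.004]
ft_force: [-0.0, -0.8, -3.6]
width: 18.0
grasp_force: 30.0
```

Request:
servo_tool([
  [[0, 0, 0], [0, 0, 0], -1],
  [[0, 0, 0], [0, 0, 0], -1],
  [[0, 0, 0], [0, 0, 0], -1],
  [[0, 0, 0], [0, 0, 0], -1],
  [[0, 0, 0], [0, 0, 0], -1],
  [[0, 0, 0], [0, 0, 0], -1],
  [[0, 0, 0], [0, 0, 0], -1],
  [[0, 0, 0], [0, 0, 0], -1],
])

```text
t: 52.72
ee_pos: [537.9, -2.4, 202.3]
orientation: [2.093, 2.343, 0.0]
ft_force: [-0.4, -0.3, -3.1]
width: 18.0
grasp_force: 30.0
```

```bash
python3 c.py
```

```text
[537.9  -2.4 202.3] 6.45 [ 0. -0. -1.] w 18.0
(67200, (array([537.2,  -0. ]), array([179.9,  65.2]), 5.8), 311.1)
roof 28038 [ 3.3000e-03 -5.0000e-04 -5.3882e+00] (array([537.5,  -3.1]), array([128.7, 148.2]), 6.4) [-0.4 -0.3 -3.1]
```

Request:
servo_tool([
  [[-0.0006, 0.0006, -0.005], [0, 0, 0], -1],
  [[0, 0, -0.006], [0, 0, 0], -1],
  [[0, 0, -0.006], [0, 0, 0], -1],
  [[0, 0, -0.006], [0, 0, 0], -1],
  [[0, 0, -0.005], [0, 0, 0], -1],
  [[0, 0, -0.004], [0, 0, 0], -1],
  [[0, 0, 0], [0, 0, 0], -1],
  [[0, 0, 0], [0, 0, 0], -1],
])

```text
t: 53.43
ee_pos: [537.1, -1.7, 169.8]
orientation: [-2.092, -2.343, 0.001]
ft_force: [0.7, -0.1, -3.6]
width: 17.9
grasp_force: 30.0
```

Request:
servo_tool([
  [[0, 0, -0.004], [0, 0, 0], -1],
  [[0, 0, -0.004], [0, 0, 0], -1],
  [[0, 0, -0.004], [0, 0, 0], -1],
  [[0, 0, -0.003], [0, 0, 0], -1],
  [[0, 0, -0.002], [0, 0, 0], -1],
  [[0, 0, -0.001], [0, 0, 0], -1],
  [[0, 0, 0], [0, 0, 0], -1],
  [[0, 0, 0], [0, 0, 0], -1],
])

```text
t: 54.1
ee_pos: [537.2, -1.7, 152.1]
orientation: [2.093, 2.343, 0.0]
ft_force: [0.1, -0.6, -3.5]
width: 18.4
grasp_force: 30.0
```

Request:
servo_tool([
  [[0, 0, -0.0008], [0, 0, 0], -1],
  [[0, 0, 0], [0, 0, 0], -1],
  [[0, 0, 0], [0, 0, 0], 0],
  [[0, 0, 0], [0, 0, 0], 0],
  [[0, 0, 0], [0, 0, 0], 0],
  [[0, 0, 0], [0, 0, 0], 0],
  [[0, 0, 0], [0, 0, 0], 0],
  [[0, 0, 0.02], [0, 0, 0], 0],
])

```text
t: 54.77
ee_pos: [534.9, -1.7, 168.6]
orientation: [-2.09, -2.34, 0.006]
ft_force: [-0.7, 0.4, 0.4]
width: 43.6
grasp_force: 0.0
```

Request:
servo_tool([
  [[0, 0, 0.04], [0, 0, 0], 0.5],
  [[0, 0, 0.04], [0, 0, 0], 1],
  [[0, 0, 0.04], [0, 0, 0], 1],
  [[0, 0, 0.03], [0, 0, 0], 1],
  [[0, 0.015, 0.02], [0, 0, 0], 1],
  [[0, 0, 0], [0, 0, 0], 1],
  [[0, 0, 0], [0, 0, 0], 1],
  [[0, 0, 0], [0, 0, 0], 1],
])

```text
t: 55.43
ee_pos: [536.5, 13.2, 340.1]
orientation: [-2.091, -2.343, 0.002]
ft_force: [0.4, -0.4, -0.2]
width: 87.5
grasp_force: 0.0
```

```bash
python3 -c "
from m import *
d,W=near((537,-2),120,138,154);print('grip',blob(W,(537,-2),60,165,195))
m=(W[...,2]>140)&(W[...,2]<152)&(np.hypot(W[...,0]-537,W[...,1]+2)<100);Q=W[m];print(np.linalg.lstsq(np.c_[Q[:,:2]-[537,-2],np.ones(len(Q))],Q[:,2],rcond=None)[0])"
```

```text
[536.5  13.2 340.1] 6.48 [-0.002 -0.    -1.   ] w 87.5
(11357, (array([537.7,  -2.4]), array([129.1, 147.6]), 6.6), 146.4)
grip (1225, (array([537.3,  -1.4]), array([17.8, 78.3]), 6.7), 184.1)
[-8.72792723e-05 -7.31470886e-04  1.46376509e+02]
```

The cover is fully down: its roof is at 146.4, the same as at the start, level and centred.

```bash
python3 -c "
from workcell import close_job
print(close_job())"
```

```text
the job is handed in; nothing more can be done
None
```

The job is handed in: three plates and the disc are stacked on the jig, the pin is home through them, and the cover is level and fully down over the jig; the hand-in returned no verdict, and I did not re-measure the bystanders at the end.

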